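Change the batch on the curing hot plate

ROBOT

A 6-joint arm with a two-finger parallel gripper is mounted at the origin on the work surface. World frame = base frame: x ahead of the robot, y to its left, z up, the work surface at z = 0. Lengths are in m, angles in rad, forces in N, time in s.
With the tool pointing down it reaches from about 0.35 to 0.975 m from the base axis. Payload 7.1 kg.
Tool frame: the origin (TCP) lies at the very end of the fingers, on their centre line; the grasp point (between the pads) lies 19 mm behind it; z points along the fingers, x is the direction in which the jaws open and shut, and the axes are right-handed (so a half turn about z gives the same grasp; the last joint's range is limited). The gripper opens to 88 mm and grips with 3 to 60 N. Pads are 20 mm wide; open, the fingers measure 115 mm over their backs; the gripper's body (75 mm by 178 mm) begins 61 mm behind the grasp point.
Start: joints at [-1.366, 0.423, 1.63, -0, 1.089, -0.019], TCP at [0.139, -0.609, 0.223] pointing down, gripper open.
Joint ranges: [-3, 3], [-0.9, 2.11], [0.09, 2.58], [-1.31, 4.45], [0.11, 2.69], [-2.54, 2.54]. Speed limits (rad/s): [2.39, 2.39, 3.01, 3.14, 3.14, 3.14].

INTERFACE

Orientations are given as a rotation vector (axis times angle).
In Python, from station import sensors, cams, r, nets gives the robot as it stands.
- The arm moves only by the tool play_rows, never from a script. Its argument "deltas" is a list of rows, each an object of numbers: "x", "y", "z": the shift along the tool's x, y, z each as a share of 20 cm, from -1 to 1; "rx", "ry", "rz": the turn, a rotation vector about the tool's x, y, z each as a share of 2 pi rad, from -1 to 1; "jaw": the opening, from 0 (shut) to 1 (fully open). In form: [{"x": .., "y": .., "z": .., "rx": .., "ry": .., "rz": .., "jaw": ..}, ...]. A call has 1 to 12 rows; each row is the pose to reach, as a shift and turn from the pose commanded when the call began, along the tool's axes at that moment, turning the shorter way round; what a row does not reach only later rows make up. A row lasts 1/10 s, in which the tool goes at most 50 mm and 8.59 degrees, less where a joint would pass 70% of its speed; a pose out of reach is approached as far as the arm can. A call with a number of a shift or a turn outside -1 to 1 is refused whole. A call with a gripper value outside its range is refused whole. The fingers move at their own pace and stop on an object; the grip force is fixed at half the most. Time passes only in rows, so rows that repeat a pose let the fingers close. It gives the time, the measured TCP pose, the force and the opening at its end, in the units of the state.
- sensors.get_state(): the state, without advancing time (a new reading comes with each control period).
- cams.get_image(name): name is "side" or "top" or "wrist"; returns (picture, depth): 420x560x3 uint8, red, green, blue; 420x560 float32, m along the optical axis (not along the pixel's ray), 0 where there is no reading.
- cams.calibration(name): a dict with "camera_matrix" (3x3 intrinsics, pixels), "k1" (the pictures are not rectified: a ray, as slopes to the right and down, at radius r is drawn at 1 + k1 r^2 times it, then the intrinsics apply), "R" (3x3) and "t" (3): a world point X has camera coordinates R X + t; the wrist camera has in their place "tool_from_camera" (4x4, takes a point from camera to tool coordinates, whose origin is the TCP and whose axes are the tool frame's). Camera axes: x right, y down, z forward; pixel columns grow to the right and rows downward; lengths in m; the calibration is good to about 2 mm. A picture is of the moment at which its call begins: read the wrist's pose just before it. calibration takes no time and is no camera call.
- r.sign_off(): hands the job in, once; it reports no verdict.
Trained networks look in the newest picture that a camera, given by its name, has taken for a name from the list of things; names that differ only in an ending like _2 or _b are one class to them, and where a whole thing is asked for, a point or a joint stands for the part that bears it (a point fixed in the world has none). Each returns a list of dicts, best first, with "conf" (0 to 1); they miss things now and then, are a little off and sometimes report something else, mostly with a low value. They report only what shows in the picture. A call takes as long as a camera call.
- nets.spot_in(camera, name): "at" ([x, y, z] in m, in world coordinates, good to about 4 mm: the middle of the surface that is visible of it).
- nets.landmark_of(camera, name): "at" ([x, y, z] in m, in world coordinates, good to about 4 mm: a listed point, or the origin of a listed thing).
The state is a dict: "clock": time; "joint_positions": joint angles; "qd": joint speeds; "tau": joint torques, N m; "eef_pos": TCP position; "orientation": TCP orientation; "wrist_force": force on the tool from outside, world axes, zero at the start; "torque": the same for the moment, N m; "grip_width": finger opening in m.
Only numpy, scipy, OpenCV 4.12 (cv2) and the standard library are available. Lean on these libraries where they do the work, as an engineer would, in place of code of your own. Each camera call takes 0.05 s, during which the arm holds its last target.

TASK

Change the batch on the guarded hot plate: slide the guard's door fully open, then slide the pan of cured transformers off the double ring and out onto the cooling square, keeping its parts in it. Put every transformer waiting on the black bench mat into the empty pan, have that pan slid onto the double ring behind the guard, and then slide the door fully shut. The pans always stay on the plate - slide them, never lift or tip them - and each must end centred on its mark, with the other things on the bench left alone.

Things in the scene. Friction and masses are not known exactly. Their poses are not given: they have to be found in the camera images.
- plate: fixed hot plate, a low box with a dark top 40 mm above its origin (on the bench); top spans own x -180..170, y -235..285 mm. Clear guard walls, 5 mm thick, 62 mm high above the top, open above, stand on three sides of the hot rings: inside x 0..170, y -90..90 mm, open to -x, where the door runs at x = -6 mm (flush track, no sill). The two front marks lie at x = -85, y = +-145 mm
- hot (a point): centre of the hot place on the plate's top, inside the guard: two concentric metal rings of 146 and 80 mm diameter let flush into the top; at (85, 0, 40) mm in the plate's frame
- cool: cooling place: a square outline, 146 mm a side, flush in the plate's top; origin at its centre on the top surface. In front of the guard, 145 mm to the left or right (plate's own y) of the lane that leads straight out of the guard
- load: loading place: a single ring of 146 mm diameter flush in the plate's top, opposite the cooling square on the other side of the lane; origin at its centre on the top surface
- door (a joint): the guard's sliding door, a clear panel 186 mm wide, 6 mm thick and 62 mm high across the guard's front, with a metal edge; value in m, 0 = shut, 0.185 = fully open; it opens towards the plate's own +y, slides stiffly (about 2 N) and stays where it is left
- door_handle (a point): centre of the upright black grip standing on the middle of the door's top edge, 88 mm above the plate's top; the grip is 14 mm thick (plate's x) and 26 mm wide (plate's y), and stands from 62 to 105 mm above the plate's top
- potA: the pan of cured parts, standing on the hot rings at the start with two cured transformers in it: round open steel pan, 112 mm across the rim, 45 mm high, wall 4, floor 5 mm, 0.4 kg; origin at the centre of its underside. An upright black strap handle stands on its rim on the pan's own +y side: 10 mm thick (own x), 24 mm wide (own y, 41 to 65 mm from the axis), top 107 mm above the underside
- potA_lug (a point): centre of the upper part of potA's strap handle, where to grip it, 87 mm above the pan's underside; own axes as the pan's
- potB: the empty pan, near the loading ring at the start: round open steel pan, 112 mm across the rim, 45 mm high, wall 4, floor 5 mm, 0.4 kg; origin at the centre of its underside. An upright black strap handle stands on its rim on the pan's own +y side: 10 mm thick (own x), 24 mm wide (own y, 41 to 65 mm from the axis), top 107 mm above the underside
- potB_lug (a point): centre of the upper part of potB's strap handle, where to grip it, 87 mm above the pan's underside; own axes as the pan's
- W1: waiting small transformer: a dark ferrite core with a yellow taped winding, a block 26 (own x) x 30 (own y) x 24 mm (own z), about 30 g; origin at the centre of its underside; lies on the black bench mat at the start (three to five of W1 to W5 are there, the rest are absent)
- W2: waiting small transformer: a dark ferrite core with a yellow taped winding, a block 26 (own x) x 30 (own y) x 24 mm (own z), about 30 g; origin at the centre of its underside; lies on the black bench mat at the start (three to five of W1 to W5 are there, the rest are absent)
- W3: waiting small transformer: a dark ferrite core with a yellow taped winding, a block 26 (own x) x 30 (own y) x 24 mm (own z), about 30 g; origin at the centre of its underside; lies on the black bench mat at the start (three to five of W1 to W5 are there, the rest are absent)
- W4: waiting small transformer: a dark ferrite core with a yellow taped winding, a block 26 (own x) x 30 (own y) x 24 mm (own z), about 30 g; origin at the centre of its underside; lies on the black bench mat at the start (three to five of W1 to W5 are there, the rest are absent)
- W5: waiting small transformer: a dark ferrite core with a yellow taped winding, a block 26 (own x) x 30 (own y) x 24 mm (own z), about 30 g; origin at the centre of its underside; lies on the black bench mat at the start (three to five of W1 to W5 are there, the rest are absent)
- F1: cured small transformer: a dark ferrite core with a yellow taped winding, a block 26 (own x) x 30 (own y) x 24 mm (own z), about 30 g; origin at the centre of its underside; lies in potA at the start and must stay in it
- F2: cured small transformer: a dark ferrite core with a yellow taped winding, a block 26 (own x) x 30 (own y) x 24 mm (own z), about 30 g; origin at the centre of its underside; lies in potA at the start and must stay in it
- bottle: bystander: upright clear bottle with a green cap, 64 mm across, 200 mm high; origin at the centre of its underside
- meter: bystander: orange and black hand meter lying on its back, 90 x 170 x 38 mm; origin at the centre of its underside

How it is judged:
On the way, in this order (a step that is already met when the one before it is completed fails the run):
1. the guard's door is slid fully open (value of joint door above 0.168 m), for 0.2 s.
2. the pan of cured parts stands on the cooling square with its parts still in it (horizontal distance between potA and cool below 0.022 m and linear speed of potA below 0.02 m/s and horizontal distance between each of F1, F2 and potA below 0.056 m and z of F1 in the frame of potA between 0 and 0.058 m and z of F2 in the frame of potA between 0 and 0.058 m), for 0.3 s.
3. the other pan stands on the hot rings with all the waiting transformers in it (horizontal distance between potB and hot below 0.022 m and linear speed of potB below 0.02 m/s and horizontal distance between each of W1, W2, W3, W4, W5 and potB below 0.056 m and z of W1 in the frame of potB between 0 and 0.058 m and z of W2 in the frame of potB between 0 and 0.058 m and z of W3 in the frame of potB between 0 and 0.058 m and z of W4 in the frame of potB between 0 and 0.058 m and z of W5 in the frame of potB between 0 and 0.058 m), for 0.3 s.
4. the door is slid fully shut (value of joint door below 0.01 m), for 0.2 s.
At the end, for the whole second after the job is handed in: potA stands upright within 22 mm of the centre of the cooling square with both cured transformers in it, potB stands upright within 22 mm of the centre of the hot rings with every waiting transformer in it, the door is shut to within 10 mm, and all is at rest and let go (all of step 2 and all of step 3 and value of joint door below 0.01 m and angle between each of potA, potB's own z axis and vertical below 0.06 rad); the robot touches nothing.
It fails at once if a pan is lifted more than 12 mm off the plate's top (z of any of potA, potB in the frame of plate above 0.052 m).
It fails at once if a pan is tipped more than about 20 degrees (angle between any of potA, potB's own z axis and vertical above 0.35 rad).
It fails at once if the bottle or the meter is moved more than 30 mm (distance of any of bottle, meter from where it was at the start of the episode above 0.03 m).
Of W1, W2, W3, W4, W5 only 3 to 5 are there at a start; the rules pass over those that are not, and their reading is None.
At some moment in a run one of W1, W2, W3, W4, W5, potB may be knocked a few centimetres aside while the robot is not near it.
Once in a run the grip may slacken for a moment while it holds something.
It also fails if it takes over 210 s, if anything falls off the work surface, if the arm or the gripper's body presses on something with over 40 N, if the wrist force passes 120 N, or if a joint passes its speed limit or range.

## Working session

There is one attempt and no reset: what is moved stays moved. The work goes in short steps, Python scripts to look and compute and a tool call to move; the robot and the scene stay as the last step left them, time stands still between calls to the robot, and variables do not carry over. Pictures are saved under pics/ and viewed, and the job is handed in when it is done.

Besides the shell and the picture viewer there is one more tool, called after "Emit:" as name(argument=value, ...), one argument or row to a line, values as JSON. play_rows: Moves the arm, as the interface text tells. Shift numbers are shares of 20 cm and turn numbers shares of 2 pi rad, none past 1 either way. Its arguments: {"type":"object","properties":{"deltas":{"type":"array","items":{"type":"object","properties":{"x":{"type":"number"},"y":{"type":"number"},"z":{"type":"number"},"rx":{"type":"number"},"ry":{"type":"number"},"rz":{"type":"number"},"jaw":{"type":"number"}}}}},"required":["deltas"]}

```bash
ls; mkdir -p pics; python3 - <<'E'
from station import sensors,cams,r,nets
import cv2
print(sensors.get_state())
for n in ['side','top','wrist']:
    im,d=cams.get_image(n); cv2.imwrite(f'pics/{n}0.png',im[:,:,::-1]); print(n,cams.calibration(n))
E
```

```text
pics
{'clock': 0.0, 'joint_positions': array([-1.36602240e+00,  4.23826299e-01,  1.63069289e+00,  5.06258444e-06,
        1.08859091e+00, -1.89800795e-02]), 'qd': array([-0.00035493, -0.0008502 ,  0.00124365,  0.00096095,  0.00048879,
        0.00063938]), 'tau': array([-3.09188828e-03, -5.44631052e+01, -2.73668557e+01,  6.40878431e-02,
        2.27732747e-02, -9.49729861e-05]), 'eef_pos': array([ 0.1386075 , -0.60886516,  0.22190964]), 'orientation': array([-2.45480108e+00,  1.95893967e+00,  1.82947534e-03]), 'wrist_force': array([-0.76833373, -0.27244333,  0.62010108]), 'torque': array([ 0.01340559, -0.00429119,  0.02107604]), 'grip_width': 0.08758762296853202}
side {'camera_matrix': array([[392.9536374 ,   0.        , 279.09356822],
       [  0.        , 392.9536374 , 200.65763671],
       [  0.        ,   0.        ,   1.        ]]), 'k1': -0.06855355547805665, 'R': array([[-0.82612395, -0.56322947,  0.01708182],
       [-0.32163217,  0.44643344, -0.83501493],
       [ 0.46267912, -0.69531989, -0.54996207]]), 't': array([0.46203557, 0.2635827 , 0.80386305])}
top {'camera_matrix':
[... 252 characters left out ...]
7285, -0.02919412, -0.04242935],
       [ 0.04260569, -0.00544495, -0.99907713]]), 't': array([0.03244307, 0.56371546, 1.36443396])}
wrist {'camera_matrix': array([[292.28757624,   0.        , 284.81235223],
       [  0.        , 292.28757624, 210.07873836],
       [  0.        ,   0.        ,   1.        ]]), 'k1': -0.0534284821130707, 'tool_from_camera': array([[ 9.99999267e-01, -5.90826724e-04,  1.05686922e-03,
        -4.29134324e-04],
       [ 2.96689125e-04,  9.65822520e-01,  2.59204113e-01,
        -7.08917113e-02],
       [-1.17389281e-03, -2.59203609e-01,  9.65821987e-01,
        -1.61698055e-01],
       [ 0.00000000e+00,  0.00000000e+00,  0.00000000e+00,
         1.00000000e+00]])}
```

View pics/top0.png

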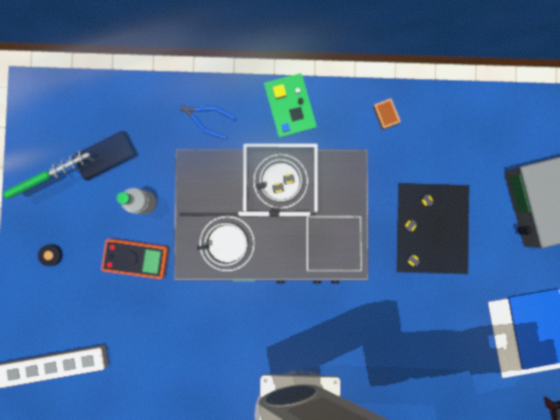

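View pics/side0.png

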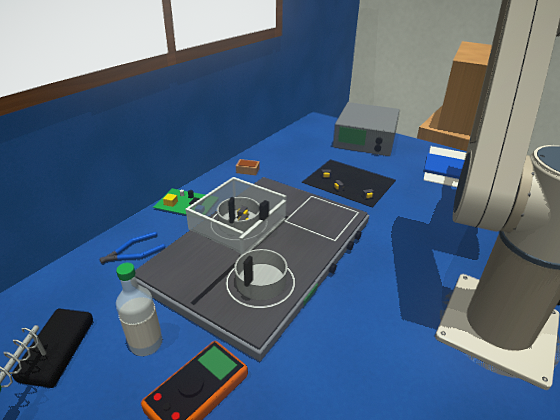

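```bash
python3 - <<'E'
from station import sensors,cams,r,nets
for c in ['top','side']:
  for n in ['plate','hot','cool','load','door_handle','potA','potA_lug','potB','potB_lug','W1','F1','bottle','meter']:
    L=nets.landmark_of(c,n)
    print(c,n,[(round(d['conf'],2),[round(float(v),3) for v in d['at']], ) for d in L][:7])
print(L[0].keys())
print(sensors.get_state()['clock'])
E
```

```text
top plate [(0.73, [0.555, 0.069, 0.002])]
top hot []
top cool []
top load []
top door_handle [(0.63, [0.548, 0.084, 0.126])]
top potA [(0.78, [0.642, 0.069, 0.042])]
top potA_lug [(0.62, [0.621, 0.121, 0.126])]
top potB [(0.66, [0.468, 0.211, 0.039])]
top potB_lug [(0.57, [0.454, 0.256, 0.127])]
top W1 [(0.55, [0.603, -0.338, -0.0]), (0.49, [0.433, -0.301, 0.003]), (0.43, [0.529, -0.293, 0.002])]
top F1 [(0.63, [0.623, 0.076, 0.045]), (0.55, [0.644, 0.048, 0.044])]
top bottle [(0.9, [0.577, 0.447, 0.004])]
top meter [(0.76, [0.42, 0.466, 0.004])]
side plate [(0.63, [0.555, 0.067, 0.001]), (0.2, [0.57, 0.445, -0.002])]
side hot []
side cool [(0.57, [0.601, -0.336, 0.005])]
side load []
side door_handle [(0.88, [0.552, 0.081, 0.13]), (0.43, [0.531, -0.294, 0.004])]
side potA [(0.69, [0.643, 0.069, 0.04])]
side potA_lug [(0.7, [0.621, 0.117, 0.128])]
side potB [(0.6, [0.462, 0.207, 0.038])]
side potB_lug [(0.71, [0.457, 0.26, 0.125])]
side W1 [(0.65, [0.528, -0.294, 0.005]), (0.46, [0.43, -0.299, 0.001]), (0.46, [0.6, -0.333, 0.004])]
side F1 [(0.54, [0.647, 0.048, 0.046]), (0.51, [0.625, 0.08, 0.043]), (0.26, [0.42, 0.466, -0.002])]
side bottle [(0.96, [0.573, 0.444, -0.002]), (0.75, [0.618, 0.117, 0.127])]
side meter [(0.7, [0.419, 0.468, -0.002]), (0.27, [0.53, -0.295, 0.006])]
dict_keys(['at', 'conf'])
1.45
```

```bash
cat > h.py <<'E'
import numpy as np, cv2
from station import sensors,cams,r,nets
from scipy.spatial.transform import Rotation as Ro
def pose():
    s=sensors.get_state(); return np.array(s['eef_pos']),Ro.from_rotvec(s['orientation']).as_matrix(),s
def cal(c,p=None,Rm=None):
    k=cams.calibration(c)
    if c=='wrist':
        T=k['tool_from_camera']; Rc=Rm@T[:3,:3]; o=p+Rm@T[:3,3]
    else:
        Rc=k['R'].T; o=-Rc@k['t']
    return k['camera_matrix'],k['k1'],Rc,o
def plane(c,uv,z,p=None,Rm=None):
    K,k1,Rc,o=cal(c,p,Rm); out=[]
    for u,v in np.atleast_2d(uv):
        d=np.array([(u-K[0,2])/K[0,0],(v-K[1,2])/K[1,1]]); q=d.copy()
        for _ in range(20): q=d/(1+k1*(q@q))
        w=Rc@np.array([q[0],q[1],1]); out.append(o+w*(z-o[2])/w[2])
    return np.array(out)
def proj(c,X,p=None,Rm=None):
    K,k1,Rc,o=cal(c,p,Rm); Y=(np.atleast_2d(X)-o)@Rc; q=Y[:,:2]/Y[:,2:]
    q=q*(1+k1*(q**2).sum(1,keepdims=True)); return q*[K[0,0],K[1,1]]+[K[0,2],K[1,2]]
def snap(c,name):
    p,Rm,s=pose(); im,d=cams.get_image(c); cv2.imwrite(f'pics/{name}.png',im[:,:,::-1]); return im,d,p,Rm
E
python3 - <<'E'
from h import *
im=cv2.imread('pics/top0.png')
print(plane('top',[(177,149),(367,150),(367,279),(175,279),(307,217),(361,217),(361,271),(307,271)],.04).round(4))
c=im[130:290,165:375]; cv2.imwrite('pics/topc.png',cv2.resize(c,None,fx=3.6,fy=3.6,interpolation=cv2.INTER_CUBIC))
c=im[170:285,385:480]; cv2.imwrite('pics/topm.png',cv2.resize(c,None,fx=5,fy=5,interpolation=cv2.INTER_CUBIC))
E
```

```text
[[ 0.72    0.3551  0.04  ]
 [ 0.7329 -0.1644  0.04  ]
 [ 0.3814 -0.1721  0.04  ]
 [ 0.3667  0.3469  0.04  ]
 [ 0.5446 -0.0051  0.04  ]
 [ 0.5489 -0.1521  0.04  ]
 [ 0.4025 -0.1554  0.04  ]
 [ 0.3983 -0.0091  0.04  ]]
```

View pics/topc.png

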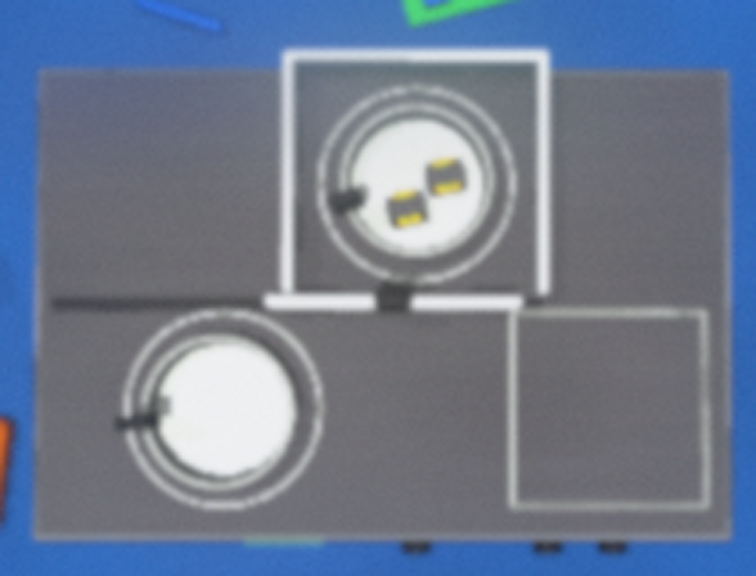

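View pics/topm.png

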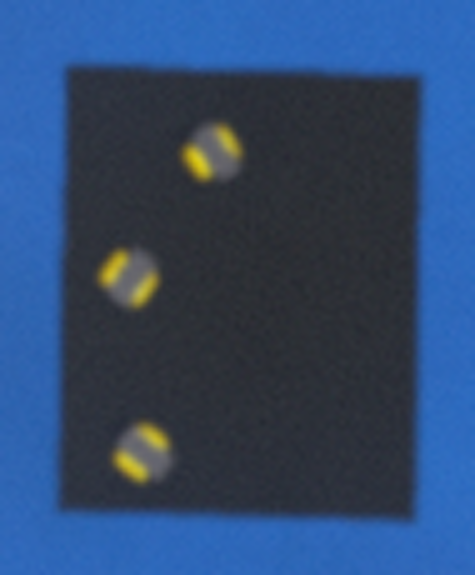

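```bash
cat >> h.py <<'E'
def fit(P,Q): # P plate xy -> Q world xy
    P=np.array(P);Q=np.array(Q);a=P-P.mean(0);b=Q-Q.mean(0)
    th=np.arctan2((a[:,0]*b[:,1]-a[:,1]*b[:,0]).sum(),(a*b).sum())
    Rz=np.array([[np.cos(th),-np.sin(th)],[np.sin(th),np.cos(th)]]); t=Q.mean(0)-Rz@P.mean(0)
    return th,t,Q-(P@Rz.T+t)
E
python3 - <<'E'
from h import *
px=np.array([(511,312),(707,312),(708,507),(511,507),(222,408),(417.5,183.5),(40,70),(727,72),(731,540),(36,538)])/3.6+[165,130]
Q=plane('top',px-0.4,.04)[:,:2]
P=np.array([(-12,-72),(-12,-218),(-158,-218),(-158,-72),(-85,145),(85,0),(170,285),(170,-235),(-180,-235),(-180,285)])/1e3
th,t,e=fit(P,Q); print(th,t,(e*1e3).round(1))
Rz=np.array([[np.cos(th),-np.sin(th)],[np.sin(th),np.cos(th)]])
for n,q in dict(cool=(-85,-145),load=(-85,145),hot=(85,0),doorshut=(-6,0),dooropen=(-6,185)).items(): print(n,(Rz@np.array(q)/1e3+t).round(4))
# handles/rims/blocks
f=lambda a:np.array(a)/3.6+[165,130]-.1
print('doorhandle',plane('top',f([(394,297)]),.145)[:, :2])
print('potA',plane('top',f([(417,185)]),.085)[:, :2],'lug',plane('top',f([(349,198)]),.13)[:,:2])
print('potB',plane('top',f([(219,410)]),.085)[:, :2],'lug',plane('top',f([(140,420)]),.13)[:,:2])
print('W',plane('top',np.array([(213,152),(130,278),(143,452)])/5+[385,170]-.1,.024)[:,:2])
E
```

```text
0.02747890573714744 [0.55617135 0.06763073] [[ 0.4  0.9]
 [ 0.7 -1.4]
 [-0.2 -1.4]
 [-0.4  0.9]
 [ 0.6  1.7]
 [ 0.7 -0.2]
 [ 1.5  1.4]
 [ 1.4 -0.5]
 [-2.9 -1.7]
 [-1.8  0.4]]
cool [ 0.4752 -0.0796]
load [0.4672 0.2102]
hot [0.6411 0.07  ]
doorshut [0.5502 0.0675]
dooropen [0.5451 0.2524]
doorhandle [[0.5505574  0.08194925]]
potA [[0.63537974 0.06881399]] lug [[0.62019416 0.1161545 ]]
potB [[0.46679412 0.20805739]] lug [[0.45947932 0.25799509]]
W [[ 0.60086599 -0.33718369]
 [ 0.52998924 -0.29259511]
 [ 0.43467258 -0.3014783 ]]
```

```bash
cat > g.py <<'E'
import sys
from h import *
# usage: g.py x y z jawdeg
x,y,z,a=map(float,sys.argv[1:5]); p,Rm,s=pose()
cur=np.degrees(np.arctan2(Rm[1,0],Rm[0,0])); a=cur+((a-cur+90)%180-90) if len(sys.argv)<6 else a
a=np.radians(a); T=np.array([[np.cos(a),np.sin(a),0],[np.sin(a),-np.cos(a),0],[0,0,-1]])
d=Rm.T@(np.array([x,y,z])-p)/.2; w=Ro.from_matrix(Rm.T@T).as_rotvec()/(2*np.pi)
print('t',s['clock'],'pos',p.round(4),'jawdeg',round(cur,1),'F',np.array(s['wrist_force']).round(1),'w',round(s['grip_width'],4),'j6',round(s['joint_positions'][5],2))
print('shift',d.round(4),'rot',w.round(4))
E
python3 g.py .5506 .0819 .2 1.6
```

```text
t 1.45 pos [ 0.1387 -0.6094  0.2227] jawdeg -77.2 F [-0.8  0.  -0.5] w 0.0877 j6 -0.02
shift [-2.9133 -2.7752  0.1133] rot [ 0.     -0.     -0.2188]
```

Emit:
play_rows(
  deltas=[
    {"x": -0.97,"y": -0.93,"z": 0,"jaw": 0.5},
    {"x": -0.97,"y": -0.93,"z": 0,"jaw": 0.5},
    {"x": -0.97,"y": -0.93,"z": 0,"jaw": 0.5},
    {"x": -0.97,"y": -0.93,"z": 0,"jaw": 0.5},
    {"x": -0.97,"y": -0.93,"z": 0,"jaw": 0.5},
    {"x": -0.97,"y": -0.93,"z": 0,"jaw": 0.5},
    {"x": -0.97,"y": -0.93,"z": 0,"jaw": 0.5},
  ],
)

```text
$.deltas[0]: bad value
```

Emit:
play_rows(
  deltas=[
    {"x": -0.97,"y": -0.93,"z": 0,"jaw": 0.5},
    {"x": -0.97,"y": -0.93,"z": 0,"jaw": 0.5},
    {"x": -0.97,"y": -0.93,"z": 0,"jaw": 0.5},
    {"x": -0.97,"y": -0.93,"z": 0,"jaw": 0.5},
    {"x": -0.97,"y": -0.93,"z": 0,"jaw": 0.5},
    {"x": -0.97,"y": -0.93,"z": 0,"jaw": 0.5},
    {"x": -0.97,"y": -0.93,"z": 0,"jaw": 0.5},
    {"x": -0.97,"y": -0.93,"z": 0,"jaw": 0.5},
  ],
)

```text
$.deltas[0]: bad value
```

Emit:
play_rows(
  deltas=[
    {"x": -0.9,"y": -0.9,"z": 0,"rz": -0.219,"jaw": 0.5},
    {"x": -0.9,"y": -0.9,"z": 0,"rz": -0.219,"jaw": 0.5},
    {"x": -0.9,"y": -0.9,"z": 0,"rz": -0.219,"jaw": 0.5},
    {"x": -0.9,"y": -0.9,"z": 0,"rz": -0.219,"jaw": 0.5},
    {"x": -0.9,"y": -0.9,"z": 0,"rz": -0.219,"jaw": 0.5},
    {"x": -0.9,"y": -0.9,"z": 0,"rz": -0.219,"jaw": 0.5},
    {"x": -0.9,"y": -0.9,"z": 0,"rz": -0.219,"jaw": 0.5},
    {"x": -0.9,"y": -0.9,"z": 0,"rz": -0.219,"jaw": 0.5},
    {"x": -0.9,"y": -0.9,"z": 0,"rz": -0.219,"jaw": 0.5},
    {"x": -0.9,"y": -0.9,"z": 0,"rz": -0.219,"jaw": 0.5},
    {"x": -0.9,"y": -0.9,"z": 0,"rz": -0.219,"jaw": 0.5},
    {"x": -0.9,"y": -0.9,"z": 0,"rz": -0.219,"jaw": 0.5},
  ],
)

```text
$.deltas[0]: bad value
```

```bash
python3 g.py .5506 .0819 .2 1.6; python3 - <<'E'
from h import *
im,d,p,Rm=snap('wrist','w1')
for n in ['door_handle','potA','potA_lug','potB_lug']:
    print(n,[(round(q['conf'],2),np.round(q['at'],4)) for q in nets.landmark_of('wrist',n)])
E
```

```text
t 1.45 pos [ 0.1387 -0.6094  0.2227] jawdeg -77.2 F [-0.8  0.  -0.5] w 0.0877 j6 -0.02
shift [-2.9133 -2.7752  0.1133] rot [ 0.     -0.     -0.2188]
door_handle []
potA []
potA_lug []
potB_lug []
```

View pics/w1.png

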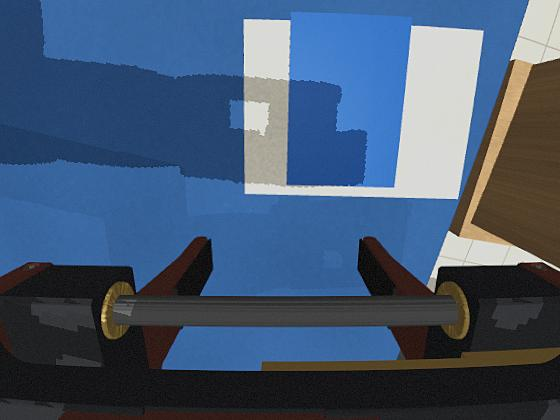

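Probably every key is required.

Emit:
play_rows(
  deltas=[
    {"x": -0.97,"y": -0.93,"z": 0,"rx": 0,"ry": 0,"rz": 0,"jaw": 0.5},
    {"x": -0.97,"y": -0.93,"z": 0,"rx": 0,"ry": 0,"rz": 0,"jaw": 0.5},
    {"x": -0.97,"y": -0.93,"z": 0,"rx": 0,"ry": 0,"rz": 0,"jaw": 0.5},
    {"x": -0.97,"y": -0.93,"z": 0,"rx": 0,"ry": 0,"rz": 0,"jaw": 0.5},
    {"x": -0.97,"y": -0.93,"z": 0,"rx": 0,"ry": 0,"rz": 0,"jaw": 0.5},
    {"x": -0.97,"y": -0.93,"z": 0,"rx": 0,"ry": 0,"rz": 0,"jaw": 0.5},
    {"x": -0.97,"y": -0.93,"z": 0,"rx": 0,"ry": 0,"rz": 0,"jaw": 0.5},
  ],
)

```text
clock: 2.4
eef_pos: [0.278, -0.3769, 0.2229]
orientation: [-2.459, 1.955, 0.0]
wrist_force: [0.7, -0.2, 0.8]
grip_width: 0.0438
```

Emit:
play_rows(
  deltas=[
    {"x": -0.97,"y": -0.93,"z": 0,"rx": 0,"ry": 0,"rz": 0,"jaw": 0.5},
    {"x": -0.97,"y": -0.93,"z": 0,"rx": 0,"ry": 0,"rz": 0,"jaw": 0.5},
    {"x": -0.97,"y": -0.93,"z": 0,"rx": 0,"ry": 0,"rz": 0,"jaw": 0.5},
    {"x": -0.97,"y": -0.93,"z": 0,"rx": 0,"ry": 0,"rz": 0,"jaw": 0.5},
    {"x": -0.97,"y": -0.93,"z": 0,"rx": 0,"ry": 0,"rz": 0,"jaw": 0.5},
    {"x": -0.97,"y": -0.93,"z": 0,"rx": 0,"ry": 0,"rz": 0,"jaw": 0.5},
    {"x": -0.97,"y": -0.93,"z": 0,"rx": 0,"ry": 0,"rz": 0,"jaw": 0.5},
  ],
)

```text
clock: 3.1
eef_pos: [0.4168, -0.1477, 0.2229]
orientation: [-2.458, 1.955, -0.001]
wrist_force: [-0.2, 0.9, -0.2]
grip_width: 0.0437
```

Emit:
play_rows(
  deltas=[
    {"x": -0.9,"y": -0.9,"z": 0,"rx": 0,"ry": 0,"rz": -0.219,"jaw": 0.5},
    {"x": -0.9,"y": -0.9,"z": 0,"rx": 0,"ry": 0,"rz": -0.219,"jaw": 0.5},
    {"x": -0.9,"y": -0.9,"z": 0,"rx": 0,"ry": 0,"rz": -0.219,"jaw": 0.5},
    {"x": -0.9,"y": -0.9,"z": 0,"rx": 0,"ry": 0,"rz": -0.219,"jaw": 0.5},
    {"x": -0.9,"y": -0.9,"z": 0,"rx": 0,"ry": 0,"rz": -0.219,"jaw": 0.5},
    {"x": -0.9,"y": -0.9,"z": 0,"rx": 0,"ry": 0,"rz": -0.219,"jaw": 0.5},
    {"x": -0.9,"y": -0.9,"z": 0,"rx": 0,"ry": 0,"rz": -0.219,"jaw": 0.5},
    {"x": -0.9,"y": -0.9,"z": 0,"rx": 0,"ry": 0,"rz": -0.219,"jaw": 0.5},
    {"x": -0.9,"y": -0.9,"z": 0,"rx": 0,"ry": 0,"rz": -0.219,"jaw": 0.5},
    {"x": -0.9,"y": -0.9,"z": 0,"rx": 0,"ry": 0,"rz": -0.219,"jaw": 0.5},
    {"x": -0.9,"y": -0.9,"z": 0,"rx": 0,"ry": 0,"rz": -0.219,"jaw": 0.5},
    {"x": -0.9,"y": -0.9,"z": 0,"rx": 0,"ry": 0,"rz": -0.219,"jaw": 0.5},
  ],
)

```text
clock: 4.3
eef_pos: [0.5511, 0.066, 0.2226]
orientation: [3.141, 0.039, 0.0]
wrist_force: [0.6, -0.2, -0.4]
grip_width: 0.0441
```

```bash
python3 g.py .5506 .0819 .2 1.6; python3 - <<'E'
from h import *
im,d,p,Rm=snap('wrist','w1')
for n in ['door_handle','potA','potA_lug','potB_lug']:
    print(n,[(round(q['conf'],2),np.round(q['at'],4)) for q in nets.landmark_of('wrist',n)])
E
```

```text
t 4.3 pos [0.5511 0.066  0.2226] jawdeg 1.4 F [ 0.6 -0.2 -0.4] w 0.0441 j6 0.07
shift [-0.0005 -0.0794  0.1132] rot [ 0.     -0.     -0.0004]
door_handle [(0.73, array([0.5491, 0.0843, 0.1344])), (0.36, array([0.6245, 0.12  , 0.1296]))]
potA [(0.92, array([0.6396, 0.0733, 0.0399]))]
potA_lug [(0.84, array([0.6238, 0.1154, 0.1288]))]
potB_lug []
```

View pics/w1.png

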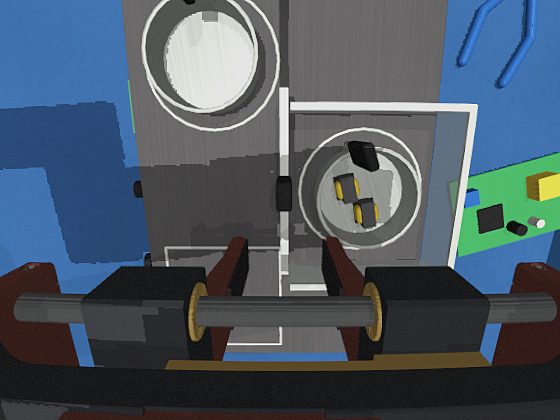

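Emit:
play_rows(
  deltas=[
    {"x": -0.003,"y": -0.085,"z": 0.1,"rx": 0,"ry": 0,"rz": 0,"jaw": 0.5},
    {"x": -0.003,"y": -0.085,"z": 0.3,"rx": 0,"ry": 0,"rz": 0,"jaw": 0.5},
    {"x": -0.003,"y": -0.085,"z": 0.45,"rx": 0,"ry": 0,"rz": 0,"jaw": 0.5},
    {"x": -0.003,"y": -0.085,"z": 0.55,"rx": 0,"ry": 0,"rz": 0,"jaw": 0.5},
    {"x": -0.003,"y": -0.085,"z": 0.55,"rx": 0,"ry": 0,"rz": 0,"jaw": 0.5},
    {"x": -0.003,"y": -0.085,"z": 0.55,"rx": 0,"ry": 0,"rz": 0,"jaw": 0},
    {"x": -0.003,"y": -0.085,"z": 0.55,"rx": 0,"ry": 0,"rz": 0,"jaw": 0},
    {"x": -0.003,"y": -0.085,"z": 0.55,"rx": 0,"ry": 0,"rz": 0,"jaw": 0},
    {"x": -0.003,"y": -0.085,"z": 0.55,"rx": 0,"ry": 0,"rz": 0,"jaw": 0},
    {"x": -0.003,"y": -0.085,"z": 0.55,"rx": 0,"ry": 0,"rz": 0,"jaw": 0},
  ],
)

```text
clock: 5.55
eef_pos: [0.5497, 0.084, 0.1136]
orientation: [-3.141, -0.045, -0.0]
wrist_force: [-2.9, -0.0, 6.8]
grip_width: 0.0138
```

```bash
python3 g.py .5451 .2524 .112 1.6
```

```text
t 5.55 pos [0.5497 0.084  0.1136] jawdeg 1.7 F [-2.9 -0.   6.8] w 0.0138 j6 0.1
shift [ 0.0011 -0.8425  0.0083] rot [-0.     -0.      0.0002]
```

Emit:
play_rows(
  deltas=[
    {"x": 0,"y": -0.06,"z": 0,"rx": 0,"ry": 0,"rz": 0,"jaw": 0},
    {"x": 0,"y": -0.16,"z": 0,"rx": 0,"ry": 0,"rz": 0,"jaw": 0},
    {"x": 0,"y": -0.26,"z": 0,"rx": 0,"ry": 0,"rz": 0,"jaw": 0},
    {"x": 0,"y": -0.36,"z": 0,"rx": 0,"ry": 0,"rz": 0,"jaw": 0},
    {"x": 0,"y": -0.46,"z": 0,"rx": 0,"ry": 0,"rz": 0,"jaw": 0},
    {"x": 0,"y": -0.56,"z": 0,"rx": 0,"ry": 0,"rz": 0,"jaw": 0},
    {"x": 0,"y": -0.66,"z": 0,"rx": 0,"ry": 0,"rz": 0,"jaw": 0},
    {"x": 0,"y": -0.75,"z": 0,"rx": 0,"ry": 0,"rz": 0,"jaw": 0},
    {"x": 0,"y": -0.82,"z": 0,"rx": 0,"ry": 0,"rz": 0,"jaw": 0},
    {"x": 0,"y": -0.845,"z": 0,"rx": 0,"ry": 0,"rz": 0,"jaw": 0},
    {"x": 0,"y": -0.845,"z": 0,"rx": 0,"ry": 0,"rz": 0,"jaw": 0},
  ],
)

```text
clock: 6.65
eef_pos: [0.5449, 0.2532, 0.1136]
orientation: [3.141, 0.047, 0.001]
wrist_force: [-2.8, -0.8, 7.4]
grip_width: 0.0139
```

```bash
python3 g.py .5451 .2524 .112 1.6;python3 - <<'E'
from h import *
im,d,p,Rm=snap('top','t2')
im=im[100:300,150:400]; cv2.imwrite('pics/t2c.png',cv2.resize(im[:,:,::-1],None,fx=3,fy=3,interpolation=cv2.INTER_CUBIC))
E
```

```text
t 6.65 pos [0.5449 0.2532 0.1136] jawdeg 1.7 F [-2.8 -0.8  7.4] w 0.0139 j6 0.39
shift [0.0009 0.004  0.0082] rot [ 0.0001 -0.0001  0.0003]
```

View pics/t2c.png

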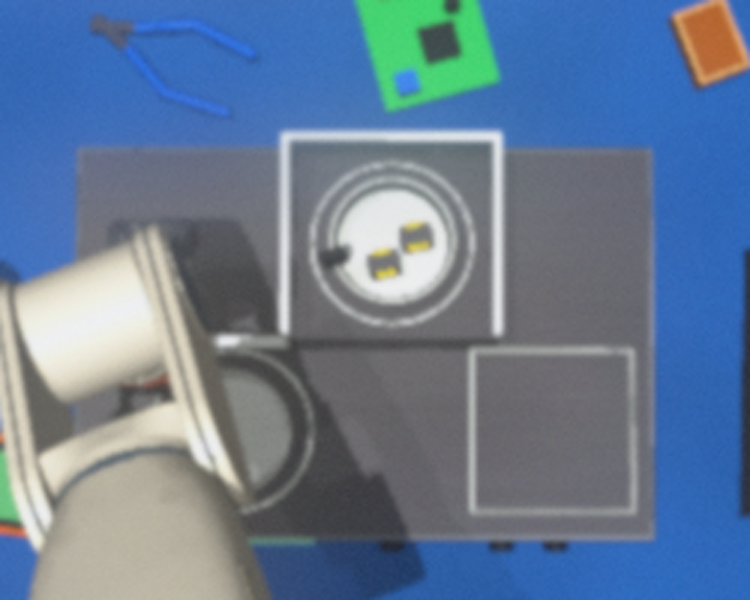

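Emit:
play_rows(
  deltas=[
    {"x": 0,"y": 0,"z": 0,"rx": 0,"ry": 0,"rz": 0,"jaw": 0.5},
    {"x": 0,"y": 0,"z": 0,"rx": 0,"ry": 0,"rz": 0,"jaw": 0.5},
    {"x": 0,"y": 0,"z": -0.2,"rx": 0,"ry": 0,"rz": 0,"jaw": 0.5},
    {"x": 0,"y": 0,"z": -0.5,"rx": 0,"ry": 0,"rz": 0,"jaw": 0.5},
    {"x": 0.37,"y": 0.75,"z": -0.5,"rx": 0,"ry": 0,"rz": -0.055,"jaw": 0.5},
    {"x": 0.37,"y": 0.75,"z": -0.5,"rx": 0,"ry": 0,"rz": -0.055,"jaw": 0.5},
    {"x": 0.37,"y": 0.75,"z": -0.5,"rx": 0,"ry": 0,"rz": -0.055,"jaw": 0.5},
    {"x": 0.37,"y": 0.75,"z": -0.5,"rx": 0,"ry": 0,"rz": -0.055,"jaw": 0.5},
    {"x": 0.37,"y": 0.75,"z": -0.5,"rx": 0,"ry": 0,"rz": -0.055,"jaw": 0.5},
    {"x": 0.37,"y": 0.75,"z": -0.5,"rx": 0,"ry": 0,"rz": -0.055,"jaw": 0.5},
  ],
)

```text
clock: 7.7
eef_pos: [0.623, 0.1048, 0.2124]
orientation: [-3.087, -0.583, 0.001]
wrist_force: [-0.9, 0.0, -0.3]
grip_width: 0.0438
```

```bash
python3 g.py .622 .117 .112 21;python3 - <<'E'
from h import *
im,d,p,Rm=snap('wrist','w2')
for n in ['potA','potA_lug']:
    print(n,[(round(q['conf'],2),np.round(q['at'],4)) for q in nets.landmark_of('wrist',n)])
snap('top','t3')
for n in ['door_handle','potA','potA_lug','potB','potB_lug']:
    print(n,[(round(q['conf'],2),np.round(q['at'],4)) for q in nets.landmark_of('top',n)])
E
```

```text
t 7.7 pos [0.623  0.1048 0.2124] jawdeg 21.4 F [-0.9  0.  -0.3] w 0.0438 j6 -0.23
shift [ 0.0176 -0.0584  0.5019] rot [-0.0001  0.0001  0.001 ]
potA [(0.82, array([0.6407, 0.0711, 0.04  ]))]
potA_lug [(0.89, array([0.6236, 0.1182, 0.1314])), (0.37, array([0.5438, 0.2512, 0.133 ]))]
door_handle [(0.49, array([0.5422, 0.2502, 0.1233]))]
potA [(0.72, array([0.6401, 0.0713, 0.0384]))]
potA_lug []
potB [(0.85, array([0.466 , 0.2102, 0.0414]))]
potB_lug [(0.59, array([0.4576, 0.2572, 0.1281])), (0.31, array([0.5563, 0.0623, 0.0025]))]
```

View pics/w2.png

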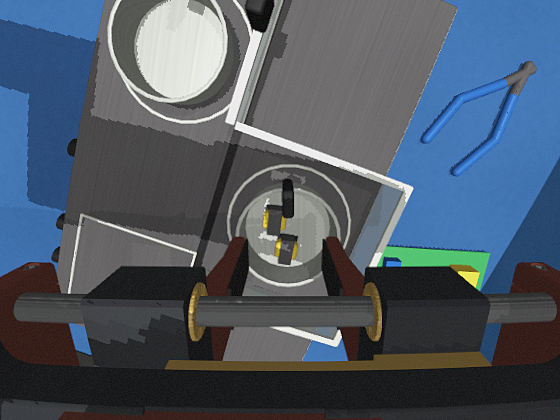

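Emit:
play_rows(
  deltas=[
    {"x": 0.018,"y": -0.065,"z": 0,"rx": 0,"ry": 0,"rz": 0,"jaw": 0.5},
    {"x": 0.018,"y": -0.065,"z": 0.2,"rx": 0,"ry": 0,"rz": 0,"jaw": 0.5},
    {"x": 0.018,"y": -0.065,"z": 0.4,"rx": 0,"ry": 0,"rz": 0,"jaw": 0.5},
    {"x": 0.018,"y": -0.065,"z": 0.5,"rx": 0,"ry": 0,"rz": 0,"jaw": 0.5},
    {"x": 0.018,"y": -0.065,"z": 0.5,"rx": 0,"ry": 0,"rz": 0,"jaw": 0.5},
    {"x": 0.018,"y": -0.065,"z": 0.5,"rx": 0,"ry": 0,"rz": 0,"jaw": 0},
    {"x": 0.018,"y": -0.065,"z": 0.5,"rx": 0,"ry": 0,"rz": 0,"jaw": 0},
    {"x": 0.018,"y": -0.065,"z": 0.5,"rx": 0,"ry": 0,"rz": 0,"jaw": 0},
    {"x": 0.018,"y": -0.065,"z": 0.5,"rx": 0,"ry": 0,"rz": 0,"jaw": 0},
    {"x": 0.018,"y": -0.065,"z": 0.5,"rx": 0,"ry": 0,"rz": 0,"jaw": 0},
  ],
)

```text
clock: 9.15
eef_pos: [0.622, 0.1185, 0.1136]
orientation: [3.087, 0.585, 0.001]
wrist_force: [0.6, 0.8, 5.5]
grip_width: 0.0097
```

```bash
python3 g.py .45 .125 .112 21;python3 - <<'E'
from h import *
im,d,p,Rm=snap('wrist','w3')
snap('side','s3')
for n in ['potA','potA_lug']:
    print(n,[(round(q['conf'],2),np.round(q['at'],4)) for q in nets.landmark_of('wrist',n)])
    print(n,[(round(q['conf'],2),np.round(q['at'],4)) for q in nets.landmark_of('side',n)])
E
```

```text
t 9.15 pos [0.622  0.1185 0.1136] jawdeg 21.5 F [0.6 0.8 5.5] w 0.0097 j6 -0.21
shift [-0.7887 -0.345   0.0075] rot [ 0.     -0.0001  0.0013]
potA [(0.58, array([0.6379, 0.0716, 0.0385]))]
potA [(0.81, array([0.643 , 0.0708, 0.0373]))]
potA_lug [(0.58, array([0.6248, 0.1181, 0.1309]))]
potA_lug [(0.78, array([0.6191, 0.1183, 0.1294])), (0.63, array([0.6226, 0.0812, 0.0466]))]
```

View pics/s3.png

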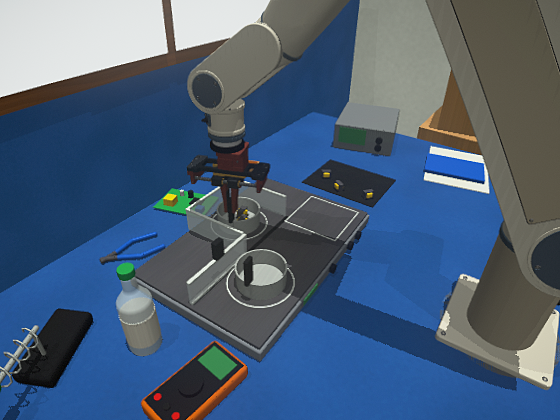

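Emit:
play_rows(
  deltas=[
    {"x": -0.03,"y": -0.011,"z": 0,"rx": 0,"ry": 0,"rz": 0,"jaw": 0},
    {"x": -0.1,"y": -0.036,"z": 0,"rx": 0,"ry": 0,"rz": 0,"jaw": 0},
    {"x": -0.18,"y": -0.065,"z": 0,"rx": 0,"ry": 0,"rz": 0,"jaw": 0},
    {"x": -0.26,"y": -0.094,"z": 0,"rx": 0,"ry": 0,"rz": 0,"jaw": 0},
    {"x": -0.34,"y": -0.123,"z": 0,"rx": 0,"ry": 0,"rz": 0,"jaw": 0},
    {"x": -0.42,"y": -0.152,"z": 0,"rx": 0,"ry": 0,"rz": 0,"jaw": 0},
    {"x": -0.5,"y": -0.181,"z": 0,"rx": 0,"ry": 0,"rz": 0,"jaw": 0},
    {"x": -0.58,"y": -0.21,"z": 0,"rx": 0,"ry": 0,"rz": 0,"jaw": 0},
    {"x": -0.66,"y": -0.24,"z": 0,"rx": 0,"ry": 0,"rz": 0,"jaw": 0},
    {"x": -0.74,"y": -0.268,"z": 0,"rx": 0,"ry": 0,"rz": 0,"jaw": 0},
    {"x": -0.79,"y": -0.287,"z": 0,"rx": 0,"ry": 0,"rz": 0,"jaw": 0},
    {"x": -0.8,"y": -0.29,"z": 0,"rx": 0,"ry": 0,"rz": 0,"jaw": 0},
  ],
)

```text
clock: 10.65
eef_pos: [0.4523, 0.1142, 0.1137]
orientation: [3.086, 0.586, 0.006]
wrist_force: [4.2, 0.6, 3.5]
grip_width: 0.0099
```

```bash
python3 - <<'E'
from h import *
p,Rm,s=pose(); print(p,s['grip_width'],s['wrist_force'])
for c in ['wrist','top','side']:
  snap(c,'q3'+c)
  for n in ['potA','potA_lug']:
    print(c,n,[(round(q['conf'],2),np.round(q['at'],4)) for q in nets.landmark_of(c,n)])
E
python3 g.py .46 -.032 .1136 21.5
```

```text
[0.45233385 0.11416471 0.11365321] 0.009937670910662019 [4.24544669 0.63763362 3.4539762 ]
wrist potA [(0.96, array([0.4681, 0.0686, 0.0405]))]
wrist potA_lug [(0.62, array([0.4542, 0.1119, 0.1307]))]
top potA [(0.86, array([0.4716, 0.0623, 0.0387]))]
top potA_lug []
side potA [(0.72, array([0.471 , 0.065 , 0.0366]))]
side potA_lug [(0.77, array([0.45  , 0.1116, 0.1285]))]
t 11.1 pos [0.4525 0.1141 0.1135] jawdeg 21.5 F [ 0.7  0.5 10.6] w 0.0101 j6 -0.15
shift [-2.324e-01  6.935e-01 -6.000e-04] rot [ 0.     -0.0003 -0.0001]
```

View pics/q3wrist.png

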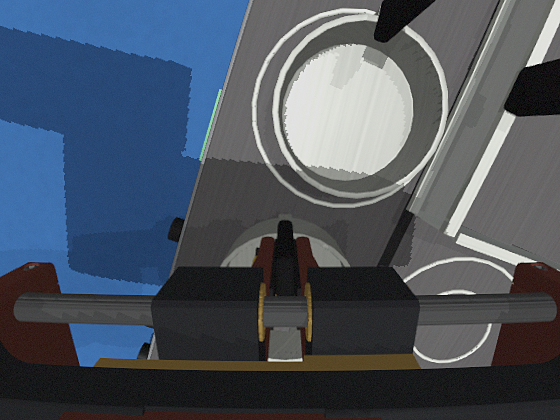

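Emit:
play_rows(
  deltas=[
    {"x": -0.01,"y": 0.03,"z": 0,"rx": 0,"ry": 0,"rz": 0,"jaw": 0},
    {"x": -0.036,"y": 0.1,"z": 0,"rx": 0,"ry": 0,"rz": 0,"jaw": 0},
    {"x": -0.065,"y": 0.18,"z": 0,"rx": 0,"ry": 0,"rz": 0,"jaw": 0},
    {"x": -0.094,"y": 0.26,"z": 0,"rx": 0,"ry": 0,"rz": 0,"jaw": 0},
    {"x": -0.123,"y": 0.34,"z": 0,"rx": 0,"ry": 0,"rz": 0,"jaw": 0},
    {"x": -0.152,"y": 0.42,"z": 0,"rx": 0,"ry": 0,"rz": 0,"jaw": 0},
    {"x": -0.181,"y": 0.5,"z": 0,"rx": 0,"ry": 0,"rz": 0,"jaw": 0},
    {"x": -0.21,"y": 0.58,"z": 0,"rx": 0,"ry": 0,"rz": 0,"jaw": 0},
    {"x": -0.235,"y": 0.65,"z": 0,"rx": 0,"ry": 0,"rz": 0,"jaw": 0},
    {"x": -0.247,"y": 0.68,"z": 0,"rx": 0,"ry": 0,"rz": 0,"jaw": 0},
    {"x": -0.247,"y": 0.68,"z": 0,"rx": 0,"ry": 0,"rz": 0,"jaw": 0},
  ],
)

```text
clock: 12.2
eef_pos: [0.4562, -0.0314, 0.1136]
orientation: [3.087, 0.583, 0.002]
wrist_force: [-0.5, -2.3, 12.1]
grip_width: 0.0101
```

```bash
python3 - <<'E'
from h import *
p,Rm,s=pose(); print(p,s['grip_width'],s['wrist_force'])
for c in ['wrist','top','side']:
  snap(c,'q4'+c)
  for n in ['potA','potA_lug']:
    print(c,n,[(round(q['conf'],2),np.round(q['at'],4)) for q in nets.landmark_of(c,n)])
im=cv2.imread('pics/q4top.png')[150:290,280:480]; cv2.imwrite('pics/q4c.png',cv2.resize(im,None,fx=4,fy=4,interpolation=cv2.INTER_CUBIC))
E
```

```text
[ 0.45615168 -0.03137715  0.11355839] 0.010053585411302513 [-0.54552529 -2.33635967 12.09972953]
wrist potA [(0.85, array([ 0.4734, -0.078 ,  0.0405]))]
wrist potA_lug [(0.83, array([ 0.4606, -0.0286,  0.1291]))]
top potA [(0.56, array([ 0.4742, -0.0807,  0.0414]))]
top potA_lug []
side potA [(0.58, array([ 0.4769, -0.0824,  0.0385])), (0.29, array([ 0.4277, -0.3003,  0.003 ])), (0.2, array([4.210e-01, 4.674e-01, 2.000e-04]))]
side potA_lug [(0.77, array([ 0.4558, -0.0303,  0.1281]))]
```

View pics/q4c.png

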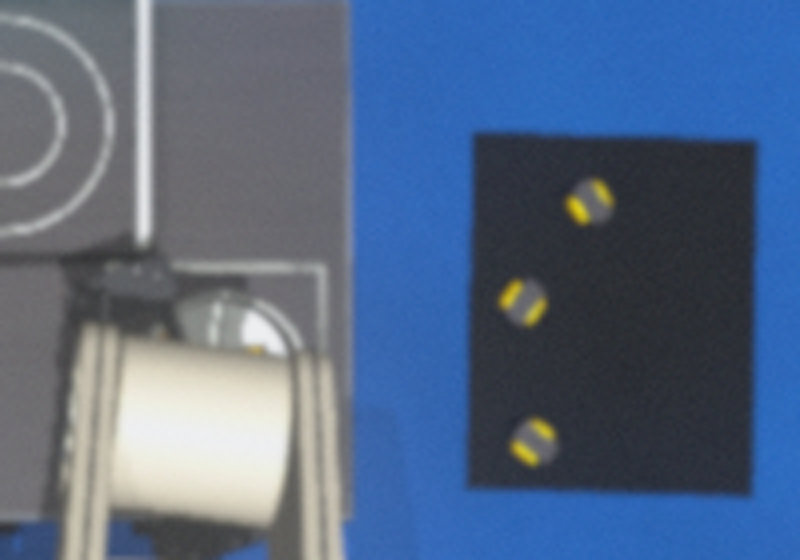

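View pics/q4side.png

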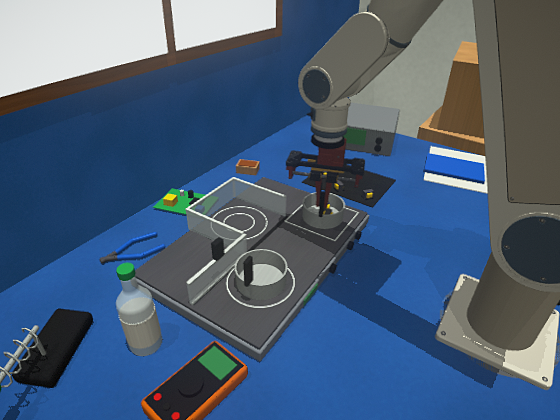

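Emit:
play_rows(
  deltas=[
    {"x": 0,"y": 0,"z": 0,"rx": 0,"ry": 0,"rz": 0,"jaw": 0.5},
    {"x": 0,"y": 0,"z": 0,"rx": 0,"ry": 0,"rz": 0,"jaw": 0.5},
    {"x": 0,"y": 0,"z": -0.1,"rx": 0,"ry": 0,"rz": 0,"jaw": 0.5},
    {"x": 0,"y": 0,"z": -0.3,"rx": 0,"ry": 0,"rz": 0,"jaw": 0.5},
    {"x": 0,"y": 0,"z": -0.5,"rx": 0,"ry": 0,"rz": 0,"jaw": 0.5},
    {"x": 0,"y": 1,"z": -0.7,"rx": 0,"ry": 0,"rz": 0,"jaw": 0.5},
    {"x": -0.2,"y": 1,"z": -0.7,"rx": 0,"ry": 0,"rz": 0,"jaw": 0.5},
    {"x": -0.2,"y": 1,"z": -0.7,"rx": 0,"ry": 0,"rz": 0,"jaw": 0.5},
    {"x": -0.2,"y": 1,"z": -0.7,"rx": 0,"ry": 0,"rz": 0,"jaw": 0.5},
    {"x": -0.2,"y": 1,"z": -0.7,"rx": 0,"ry": 0,"rz": 0,"jaw": 0.5},
    {"x": -0.2,"y": 1,"z": -0.7,"rx": 0,"ry": 0,"rz": 0,"jaw": 0.5},
  ],
)

```text
clock: 13.75
eef_pos: [0.491, -0.2325, 0.2522]
orientation: [-3.087, -0.58, 0.001]
wrist_force: [0.2, 1.1, -0.4]
grip_width: 0.0437
```

```bash
python3 - <<'E'
from h import *
p,Rm,s=pose(); print(p,s['grip_width'],s['wrist_force'])
for c in ['wrist','top']:
  snap(c,'q5'+c)
  for n in ['potA','potB','potB_lug','W1','F1']:
    print(c,n,[(round(q['conf'],2),np.round(q['at'],4)) for q in nets.landmark_of(c,n)])
E
```

```text
[ 0.49103188 -0.23253395  0.25217726] 0.043731402580129454 [ 0.24119087  1.14784359 -0.41373424]
wrist potA [(0.68, array([ 0.4696, -0.0783,  0.0398]))]
wrist potB []
wrist potB_lug []
wrist W1 [(0.82, array([ 0.4355, -0.3043,  0.0008])), (0.56, array([ 0.5288, -0.2958,  0.0016])), (0.41, array([ 0.6045, -0.337 ,  0.0059]))]
wrist F1 [(0.83, array([ 0.4568, -0.0759,  0.0444])), (0.6, array([ 0.4827, -0.1037,  0.0416]))]
top potA [(0.68, array([ 0.4764, -0.0814,  0.0394])), (0.4, array([ 0.4784, -0.1003,  0.0417]))]
top potB []
top potB_lug [(0.73, array([0.456 , 0.258 , 0.1282]))]
top W1 [(0.5, array([ 6.034e-01, -3.363e-01, -3.000e-04]))]
top F1 [(0.62, array([ 0.4523, -0.0307,  0.127 ])), (0.54, array([ 0.479 , -0.1022,  0.0424])), (0.51, array([ 0.4576, -0.0727,  0.0468]))]
```

View pics/q5wrist.png

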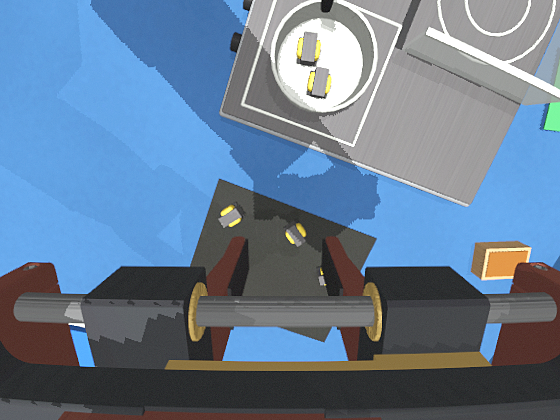

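View pics/q5top.png

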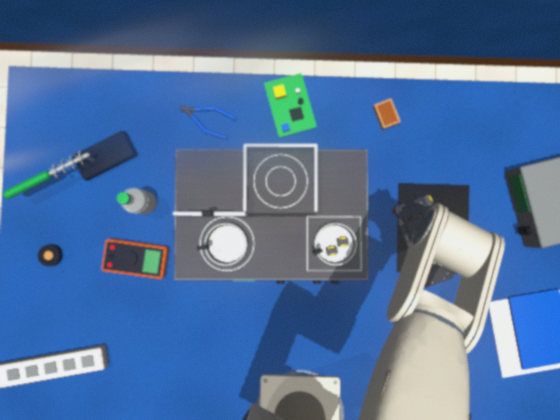

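```bash
cat > blk.py <<'E'
from h import *
def blocks(c,im,p,Rm,ymax=-.2,zc=.02):
    hsv=cv2.cvtColor(im,cv2.COLOR_RGB2HSV); m=cv2.inRange(hsv,(20,110,60),(38,255,255))
    n,l,st,ce=cv2.connectedComponentsWithStats(m)
    cs=[]
    for i in range(1,n):
        if st[i,4]<8: continue
        vv,uu=np.where(l==i); X=plane(c,np.c_[uu,vv],zc,p,Rm)[:,:2]
        cs.append((X.mean(0),st[i,4],X,ce[i]))
    return cs
if __name__=='__main__':
    im,d,p,Rm=snap('wrist','blk')
    for x,a,X,ce in blocks('wrist',im,p,Rm): print(x.round(4),a,ce.round(0))
E
python3 - <<'E'
from blk import *
p,Rm,s=pose(); im=cv2.imread('pics/q5wrist.png')[:,:,::-1].copy()
for x,a,X,ce in blocks('wrist',im,p,Rm): print(x.round(4),a,ce.round(0))
im2=cv2.imread('pics/q5wrist.png')[180:300,190:390]; cv2.imwrite('pics/q5c.png',cv2.resize(im2,None,fx=4,fy=4,interpolation=cv2.INTER_CUBIC))
E
```

```text
[ 0.4453 -0.0652] 68 [299.  48.]
[ 0.467  -0.0584] 70 [317.  50.]
[ 0.4729 -0.0957] 70 [310.  81.]
[ 0.495  -0.0908] 63 [328.  84.]
[ 0.4288 -0.2932] 81 [227. 210.]
[ 0.445  -0.3067] 49 [235. 222.]
[ 0.5362 -0.2818] 80 [301. 229.]
[ 0.5252 -0.3001] 45 [289. 238.]
[ 0.5894 -0.3319] 18 [321. 271.]
[ 0.4348 -0.469 ] 573 [195. 312.]
[ 0.6948 -0.3662] 552 [374. 311.]
[ 0.6954 -0.4741] 3515 [344. 363.]
```

View pics/q5c.png

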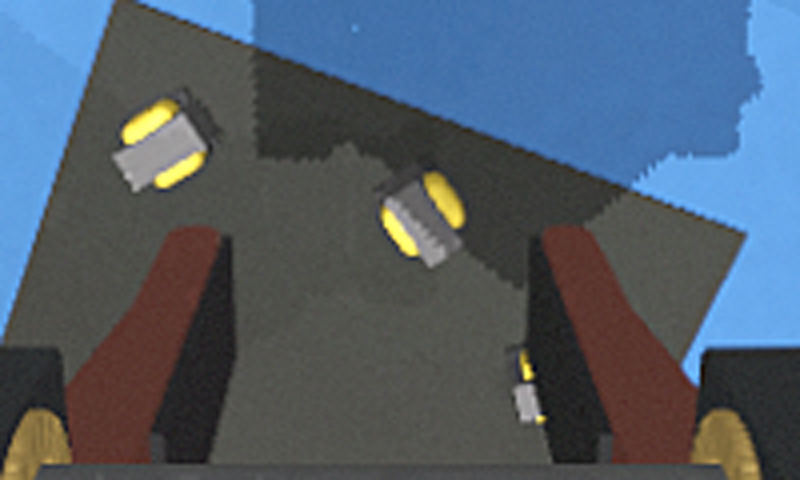

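```bash
python3 g.py .530 -.293 .1 -31;python3 g.py .530 -.293 .005 -31
```

```text
t 14.35 pos [ 0.4915 -0.2312  0.2527] jawdeg 21.5 F [ 0.8  0.3 -0.4] w 0.0444 j6 -0.84
shift [0.0657 0.358  0.7637] rot [ 0.     -0.      0.1458]
t 14.35 pos [ 0.4915 -0.2312  0.2527] jawdeg 21.5 F [ 0.8  0.3 -0.4] w 0.0444 j6 -0.84
shift [0.0657 0.358  1.2387] rot [ 0.     -0.      0.1458]
```

Emit:
play_rows(
  deltas=[
    {"x": 0.066,"y": 0.358,"z": 0.76,"rx": 0,"ry": 0,"rz": 0.146,"jaw": 0.62},
    {"x": 0.066,"y": 0.358,"z": 0.76,"rx": 0,"ry": 0,"rz": 0.146,"jaw": 0.62},
    {"x": 0.066,"y": 0.358,"z": 0.76,"rx": 0,"ry": 0,"rz": 0.146,"jaw": 0.62},
    {"x": 0.066,"y": 0.358,"z": 0.76,"rx": 0,"ry": 0,"rz": 0.146,"jaw": 0.62},
    {"x": 0.066,"y": 0.358,"z": 0.76,"rx": 0,"ry": 0,"rz": 0.146,"jaw": 0.62},
    {"x": 0.066,"y": 0.358,"z": 0.76,"rx": 0,"ry": 0,"rz": 0.146,"jaw": 0.62},
    {"x": 0.066,"y": 0.358,"z": 0.76,"rx": 0,"ry": 0,"rz": 0.146,"jaw": 0.62},
    {"x": 0.066,"y": 0.358,"z": 0.76,"rx": 0,"ry": 0,"rz": 0.146,"jaw": 0.62},
  ],
)

```text
clock: 15.15
eef_pos: [0.53, -0.2933, 0.1007]
orientation: [3.028, -0.837, 0.0]
wrist_force: [0.1, 0.0, 0.2]
grip_width: 0.0541
```

```bash
python3 g.py .530 -.293 .005 -31; python3 - <<'E'
from blk import *
im,d,p,Rm=snap('wrist','q6')
for x,a,X,ce in blocks('wrist',im,p,Rm): print(x.round(4),a,ce.round(0))
print(nets.landmark_of('wrist','W1'))
E
```

```text
t 15.15 pos [ 0.53   -0.2933  0.1007] jawdeg -30.9 F [0.1 0.  0.2] w 0.0541 j6 0.01
shift [-0.001  -0.0014  0.4787] rot [ 0.     -0.      0.0002]
[ 0.4492 -0.0462] 157 [31.  5.]
[ 0.4781 -0.0745] 238 [79. 14.]
[ 0.424  -0.0494] 110 [11. 28.]
[ 0.452  -0.0801] 70 [59. 41.]
[ 0.5369 -0.2835] 234 [286. 203.]
[ 0.5957 -0.3278] 262 [370. 212.]
[ 0.6084 -0.3466] 70 [393. 222.]
[ 0.5247 -0.3015] 86 [284. 227.]
[ 0.4335 -0.2874] 19 [190. 264.]
[ 0.4242 -0.2986] 16 [190. 278.]
[ 0.3918 -0.3208] 584 [176. 311.]
[ 0.5711 -0.4287] 600 [394. 311.]
[ 0.5206 -0.471 ] 3611 [365. 363.]
[{'at': [0.5308, -0.2955, 0.0041], 'conf': 0.88}, {'at': [0.6048, -0.3348, 0.0039], 'conf': 0.83}, {'at': [0.4339, -0.3058, 0.0017], 'conf': 0.67}, {'at': [0.454, -0.0738, 0.0464], 'conf': 0.22}]
```

View pics/q6.png

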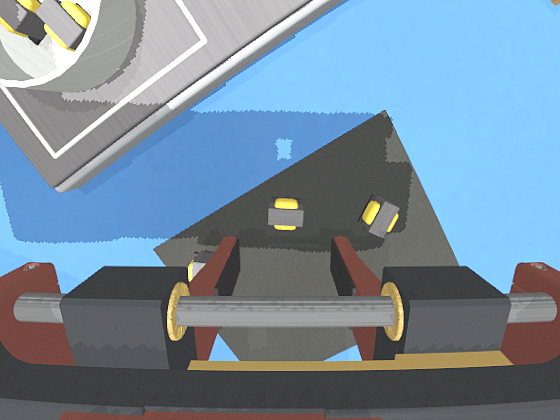

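Emit:
play_rows(
  deltas=[
    {"x": 0,"y": 0,"z": 0.2,"rx": 0,"ry": 0,"rz": 0,"jaw": 0.62},
    {"x": 0,"y": 0,"z": 0.36,"rx": 0,"ry": 0,"rz": 0,"jaw": 0.62},
    {"x": 0,"y": 0,"z": 0.475,"rx": 0,"ry": 0,"rz": 0,"jaw": 0.62},
    {"x": 0,"y": 0,"z": 0.475,"rx": 0,"ry": 0,"rz": 0,"jaw": 0.62},
    {"x": 0,"y": 0,"z": 0.475,"rx": 0,"ry": 0,"rz": 0,"jaw": 0},
    {"x": 0,"y": 0,"z": 0.475,"rx": 0,"ry": 0,"rz": 0,"jaw": 0},
    {"x": 0,"y": 0,"z": 0.475,"rx": 0,"ry": 0,"rz": 0,"jaw": 0},
    {"x": 0,"y": 0,"z": 0.475,"rx": 0,"ry": 0,"rz": 0,"jaw": 0},
    {"x": 0,"y": 0,"z": 0.475,"rx": 0,"ry": 0,"rz": 0,"jaw": 0},
    {"x": 0,"y": 0,"z": 0.3,"rx": 0,"ry": 0,"rz": 0,"jaw": 0},
    {"x": 0,"y": 0,"z": 0,"rx": 0,"ry": 0,"rz": 0,"jaw": 0},
    {"x": 0,"y": 0,"z": -0.5,"rx": 0,"ry": 0,"rz": 0,"jaw": 0},
  ],
)

```text
clock: 16.45
eef_pos: [0.5292, -0.2929, 0.1415]
orientation: [-3.026, 0.842, 0.003]
wrist_force: [0.7, -1.3, -1.2]
grip_width: 0.0301
```

```bash
python3 g.py .471 .183 .2 11; python3 - <<'E'
from h import *
snap('top','t7'); snap('wrist','w7')
for n in ['potB','potB_lug','W1']: print(n,[(round(q['conf'],2),np.round(q['at'],4)) for q in nets.landmark_of('top',n)])
E
```

```text
t 16.45 pos [ 0.5292 -0.2929  0.1415] jawdeg -31.1 F [ 0.7 -1.3 -1.2] w 0.0301 j6 0.02
shift [-1.4784 -1.8874 -0.2893] rot [-1.000e-04  3.000e-04 -1.169e-01]
potB [(0.61, array([0.4676, 0.2104, 0.0369]))]
potB_lug [(0.66, array([0.4555, 0.2583, 0.1304]))]
W1 [(0.64, array([ 0.6036, -0.3384,  0.0013])), (0.53, array([ 0.4319, -0.3005,  0.0029]))]
```

View pics/w7.png

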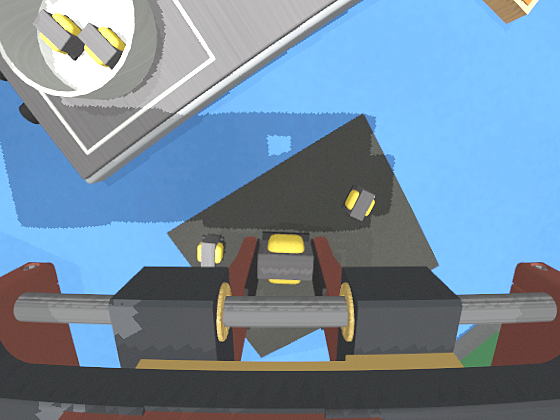

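Emit:
play_rows(
  deltas=[
    {"x": -0.735,"y": -0.945,"z": 0,"rx": 0,"ry": 0,"rz": 0,"jaw": 0},
    {"x": -0.735,"y": -0.945,"z": 0,"rx": 0,"ry": 0,"rz": 0,"jaw": 0},
    {"x": -0.735,"y": -0.945,"z": 0,"rx": 0,"ry": 0,"rz": 0,"jaw": 0},
    {"x": -0.735,"y": -0.945,"z": 0,"rx": 0,"ry": 0,"rz": 0,"jaw": 0},
    {"x": -0.735,"y": -0.945,"z": 0,"rx": 0,"ry": 0,"rz": 0,"jaw": 0},
    {"x": -0.735,"y": -0.945,"z": 0,"rx": 0,"ry": 0,"rz": 0,"jaw": 0},
  ],
)

```text
clock: 17.3
eef_pos: [0.4989, -0.0515, 0.1386]
orientation: [3.028, -0.836, -0.009]
wrist_force: [-0.4, -1.1, -0.5]
grip_width: 0.0297
```

Emit:
play_rows(
  deltas=[
    {"x": -0.735,"y": -0.945,"z": 0,"rx": 0,"ry": 0,"rz": -0.12,"jaw": 0},
    {"x": -0.735,"y": -0.945,"z": 0,"rx": 0,"ry": 0,"rz": -0.12,"jaw": 0},
    {"x": -0.735,"y": -0.945,"z": 0,"rx": 0,"ry": 0,"rz": -0.12,"jaw": 0},
    {"x": -0.735,"y": -0.945,"z": 0,"rx": 0,"ry": 0,"rz": -0.12,"jaw": 0},
    {"x": -0.735,"y": -0.945,"z": 0,"rx": 0,"ry": 0,"rz": -0.12,"jaw": 0},
    {"x": -0.735,"y": -0.945,"z": 0,"rx": 0,"ry": 0,"rz": -0.12,"jaw": 0},
    {"x": -0.735,"y": -0.945,"z": 0,"rx": 0,"ry": 0,"rz": -0.12,"jaw": 0},
    {"x": -0.735,"y": -0.945,"z": 0,"rx": 0,"ry": 0,"rz": -0.12,"jaw": 0},
  ],
)

```text
clock: 18.1
eef_pos: [0.473, 0.181, 0.1397]
orientation: [3.124, 0.328, -0.003]
wrist_force: [0.2, 0.1, -0.0]
grip_width: 0.0304
```

```bash
python3 g.py .4728 .1824 .058 12; python3 - <<'E'
from h import *
for c in ['side','wrist']:
  snap(c,'w8'+c)
  for n in ['potB','potB_lug']: print(n,[(round(q['conf'],2),np.round(q['at'],4)) for q in nets.landmark_of(c,n)])
E
```

```text
t 18.1 pos [0.473  0.181  0.1397] jawdeg 12.0 F [ 0.2  0.1 -0. ] w 0.0304 j6 0.13
shift [ 0.0016 -0.0072  0.4084] rot [ 0.0001  0.0003 -0.    ]
potB [(0.91, array([0.4659, 0.2102, 0.0383]))]
potB_lug [(0.95, array([0.4561, 0.2615, 0.1271]))]
potB [(0.63, array([0.4623, 0.2074, 0.0362]))]
potB_lug [(0.94, array([0.4587, 0.2639, 0.1276]))]
```

View pics/w8wrist.png

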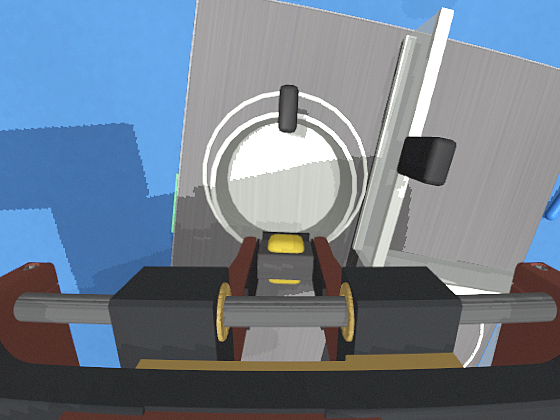

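Emit:
play_rows(
  deltas=[
    {"x": -0.009,"y": -0.007,"z": 0.1,"rx": 0,"ry": 0,"rz": 0,"jaw": 0},
    {"x": -0.009,"y": -0.007,"z": 0.25,"rx": 0,"ry": 0,"rz": 0,"jaw": 0},
    {"x": -0.009,"y": -0.007,"z": 0.37,"rx": 0,"ry": 0,"rz": 0,"jaw": 0},
    {"x": -0.009,"y": -0.007,"z": 0.43,"rx": 0,"ry": 0,"rz": 0,"jaw": 0},
    {"x": -0.009,"y": -0.007,"z": 0.43,"rx": 0,"ry": 0,"rz": 0,"jaw": 0},
    {"x": -0.009,"y": -0.007,"z": 0.43,"rx": 0,"ry": 0,"rz": 0,"jaw": 0.41},
    {"x": -0.009,"y": -0.007,"z": 0.43,"rx": 0,"ry": 0,"rz": 0,"jaw": 0.41},
    {"x": -0.009,"y": -0.007,"z": 0.3,"rx": 0,"ry": 0,"rz": 0,"jaw": 0.41},
    {"x": -0.009,"y": -0.007,"z": 0.1,"rx": 0,"ry": 0,"rz": 0,"jaw": 0.41},
    {"x": -0.009,"y": -0.007,"z": -0.15,"rx": 0,"ry": 0,"rz": 0,"jaw": 0.41},
    {"x": -0.009,"y": -0.007,"z": -0.4,"rx": 0,"ry": 0,"rz": 0,"jaw": 0.41},
    {"x": -0.009,"y": -0.007,"z": -0.4,"rx": 0,"ry": 0,"rz": 0,"jaw": 0.41},
  ],
)

```text
clock: 19.6
eef_pos: [0.4755, 0.1848, 0.2285]
orientation: [-3.121, -0.331, -0.022]
wrist_force: [-0.1, 0.1, -0.4]
grip_width: 0.036
```

```bash
python3 g.py .602 -.337 .22 39; python3 - <<'E'
from h import *
for c in ['top','side','wrist']:
  snap(c,'w9'+c)
  for n in ['potB','potB_lug','potA','W1']: print(c,n,[(round(q['conf'],2),np.round(q['at'],4)) for q in nets.landmark_of(c,n)])
E
```

```text
t 19.6 pos [0.4755 0.1848 0.2285] jawdeg 12.1 F [-0.1  0.1 -0.4] w 0.036 j6 0.14
shift [0.0706 2.6835 0.0382] rot [ 0.0002 -0.0023 -0.0747]
top potB []
top potB_lug [(0.46, array([ 0.4781, -0.1029,  0.0431])), (0.15, array([ 0.4324, -0.304 ,  0.0056]))]
top potA [(0.78, array([ 0.4777, -0.081 ,  0.0382]))]
top W1 [(0.65, array([ 0.6011, -0.3371,  0.0029])), (0.62, array([ 0.4325, -0.3019,  0.0012])), (0.36, array([0.6405, 0.0701, 0.0419]))]
side potB [(0.81, array([0.4657, 0.2064, 0.0365]))]
side potB_lug [(0.85, array([0.4557, 0.2599, 0.1262]))]
side potA [(0.89, array([ 0.4759, -0.0786,  0.041 ])), (0.45, array([ 0.4225,  0.4631, -0.0014]))]
side W1 [(0.68, array([0.4716, 0.1841, 0.0483])), (0.6, array([ 0.4308, -0.3008,  0.0018])), (0.38, array([ 0.6009, -0.338 ,  0.0027]))]
wrist potB [(0.95, array([0.4658, 0.2101, 0.0385]))]
wrist potB_lug [(0.65, array([0.4546, 0.2591, 0.1285]))]
wrist potA [(0.64, array([ 0.4737, -0.0794,  0.0387])), (0.28, array([0.5573, 0.0686, 0.0032]))]
wrist W1 [(0.57, array([0.4697, 0.1819, 0.0478]))]
```

View pics/w9wrist.png

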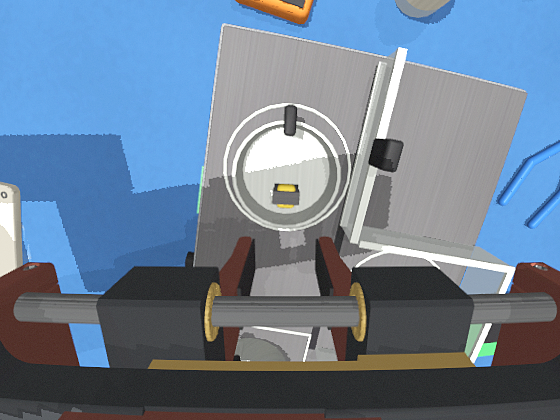

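View pics/w9side.png

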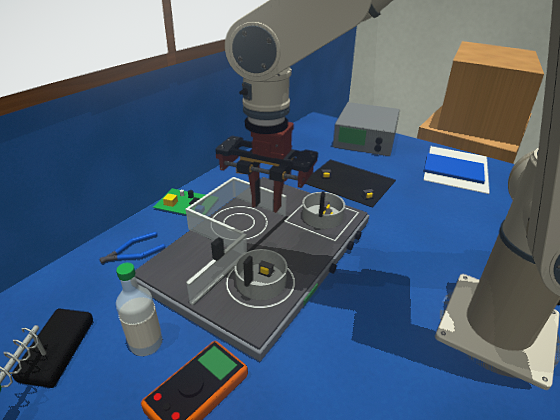

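Emit:
play_rows(
  deltas=[
    {"x": 0.02,"y": 0.9,"z": 0,"rx": 0,"ry": 0,"rz": 0,"jaw": 0.62},
    {"x": 0.02,"y": 0.9,"z": 0,"rx": 0,"ry": 0,"rz": 0,"jaw": 0.62},
    {"x": 0.02,"y": 0.9,"z": 0,"rx": 0,"ry": 0,"rz": 0,"jaw": 0.62},
    {"x": 0.02,"y": 0.9,"z": 0,"rx": 0,"ry": 0,"rz": 0,"jaw": 0.62},
    {"x": 0.02,"y": 0.9,"z": 0,"rx": 0,"ry": 0,"rz": 0,"jaw": 0.62},
  ],
)

```text
clock: 20.85
eef_pos: [0.5138, 0.005, 0.2208]
orientation: [3.124, 0.325, 0.001]
wrist_force: [-0.1, 0.5, 0.7]
grip_width: 0.0544
```

Emit:
play_rows(
  deltas=[
    {"x": 0.02,"y": 0.9,"z": 0,"rx": 0,"ry": 0,"rz": 0,"jaw": 0.62},
    {"x": 0.02,"y": 0.9,"z": 0,"rx": 0,"ry": 0,"rz": 0,"jaw": 0.62},
    {"x": 0.02,"y": 0.9,"z": 0,"rx": 0,"ry": 0,"rz": 0,"jaw": 0.62},
    {"x": 0.02,"y": 0.9,"z": 0,"rx": 0,"ry": 0,"rz": 0,"jaw": 0.62},
    {"x": 0.02,"y": 0.9,"z": 0,"rx": 0,"ry": 0,"rz": 0,"jaw": 0.62},
  ],
)

```text
clock: 21.35
eef_pos: [0.5556, -0.1695, 0.2206]
orientation: [3.124, 0.326, 0.001]
wrist_force: [-0.5, 0.4, -0.3]
grip_width: 0.0543
```

Emit:
play_rows(
  deltas=[
    {"x": 0.03,"y": 0.88,"z": 0.2,"rx": 0,"ry": 0,"rz": -0.067,"jaw": 0.62},
    {"x": 0.03,"y": 0.88,"z": 0.2,"rx": 0,"ry": 0,"rz": -0.067,"jaw": 0.62},
    {"x": 0.03,"y": 0.88,"z": 0.2,"rx": 0,"ry": 0,"rz": -0.067,"jaw": 0.62},
    {"x": 0.03,"y": 0.88,"z": 0.2,"rx": 0,"ry": 0,"rz": -0.067,"jaw": 0.62},
    {"x": 0.03,"y": 0.88,"z": 0.4,"rx": 0,"ry": 0,"rz": -0.067,"jaw": 0.62},
    {"x": 0.03,"y": 0.88,"z": 0.6,"rx": 0,"ry": 0,"rz": -0.067,"jaw": 0.62},
    {"x": 0.03,"y": 0.88,"z": 0.6,"rx": 0,"ry": 0,"rz": -0.067,"jaw": 0.62},
  ],
)

```text
clock: 22.05
eef_pos: [0.594, -0.3341, 0.0948]
orientation: [-2.977, -0.975, 0.011]
wrist_force: [-0.4, 0.6, -0.5]
grip_width: 0.0547
```

```bash
python3 g.py .602 -.337 .006 36; python3 - <<'E'
from blk import *
im,d,p,Rm=snap('wrist','w10')
for x,a,X,ce in blocks('wrist',im,p,Rm): print(x.round(4),a,ce.round(0))
for n in ['W1']: print(n,[(round(q['conf'],2),np.round(q['at'],4)) for q in nets.landmark_of('wrist',n)])
E
```

```text
t 22.05 pos [ 0.594  -0.3341  0.0948] jawdeg 36.3 F [-0.4  0.6 -0.5] w 0.0547 j6 -1.16
shift [0.0255 0.0399 0.4436] rot [-0.0017  0.0007  0.0007]
[ 0.423  -0.3179] 241 [119.  77.]
[ 0.5951 -0.3288] 244 [290. 215.]
[ 0.6077 -0.3466] 81 [289. 239.]
[ 0.8262 -0.2227] 8 [556. 268.]
[ 0.5651 -0.4669] 577 [176. 311.]
[ 0.7289 -0.3466] 572 [393. 311.]
[ 0.7485 -0.4061] 3538 [367. 363.]
W1 [(0.91, array([ 0.4102, -0.3166,  0.0016])), (0.62, array([ 0.602 , -0.3393,  0.0044]))]
```

View pics/w10.png

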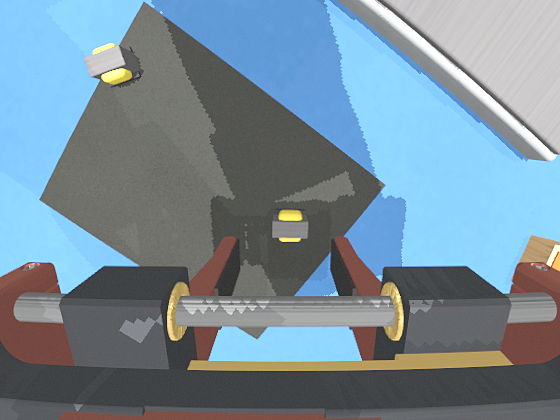

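Emit:
play_rows(
  deltas=[
    {"x": 0.028,"y": 0.042,"z": 0.1,"rx": 0,"ry": 0,"rz": 0,"jaw": 0.62},
    {"x": 0.028,"y": 0.042,"z": 0.3,"rx": 0,"ry": 0,"rz": 0,"jaw": 0.62},
    {"x": 0.028,"y": 0.042,"z": 0.445,"rx": 0,"ry": 0,"rz": 0,"jaw": 0.62},
    {"x": 0.028,"y": 0.042,"z": 0.445,"rx": 0,"ry": 0,"rz": 0,"jaw": 0.62},
    {"x": 0.028,"y": 0.042,"z": 0.445,"rx": 0,"ry": 0,"rz": 0,"jaw": 0},
    {"x": 0.028,"y": 0.042,"z": 0.445,"rx": 0,"ry": 0,"rz": 0,"jaw": 0},
    {"x": 0.028,"y": 0.042,"z": 0.445,"rx": 0,"ry": 0,"rz": 0,"jaw": 0},
    {"x": 0.028,"y": 0.042,"z": 0.445,"rx": 0,"ry": 0,"rz": 0,"jaw": 0},
    {"x": 0.028,"y": 0.042,"z": 0.3,"rx": 0,"ry": 0,"rz": 0,"jaw": 0},
    {"x": 0.028,"y": 0.042,"z": 0.0,"rx": 0,"ry": 0,"rz": 0,"jaw": 0},
    {"x": 0.028,"y": 0.042,"z": -0.3,"rx": 0,"ry": 0,"rz": 0,"jaw": 0},
    {"x": 0.028,"y": 0.042,"z": -0.55,"rx": 0,"ry": 0,"rz": 0,"jaw": 0},
  ],
)

```text
clock: 23.35
eef_pos: [0.6066, -0.3413, 0.1931]
orientation: [2.986, 0.976, 0.0]
wrist_force: [-0.5, -0.5, -1.0]
grip_width: 0.0299
```

```bash
python3 g.py .465 .2105 .2 11; python3 - <<'E'
from blk import *
im,d,p,Rm=snap('wrist','w11')
for c in ['top','side']:
  snap(c,'w11'+c)
  for n in ['potB','potB_lug','W1','potA']: print(c,n,[(round(q['conf'],2),np.round(q['at'],4)) for q in nets.landmark_of(c,n)])
E
```

```text
t 23.35 pos [ 0.6066 -0.3413  0.1931] jawdeg 36.2 F [-0.5 -0.5 -1. ] w 0.0299 j6 -1.16
shift [ 1.0589 -2.6445 -0.035 ] rot [ 0.   -0.    0.07]
top potB [(0.94, array([0.467 , 0.2107, 0.0401]))]
top potB_lug [(0.71, array([0.4557, 0.2565, 0.1261]))]
top W1 [(0.65, array([ 0.3911, -0.3237,  0.0016])), (0.58, array([ 0.6089, -0.337 ,  0.1921])), (0.48, array([0.4669, 0.1811, 0.0449])), (0.18, array([0.4195, 0.4656, 0.0029]))]
top potA [(0.9, array([ 0.4764, -0.0808,  0.0396]))]
side potB [(0.75, array([0.4653, 0.2068, 0.0389])), (0.56, array([0.4551, 0.2627, 0.127 ])), (0.2, array([ 0.4543, -0.0296,  0.1279]))]
side potB_lug [(0.75, array([ 0.4836, -0.0988,  0.0477])), (0.56, array([0.4549, 0.2618, 0.1245]))]
side W1 [(0.59, array([0.4695, 0.1839, 0.0475])), (0.53, array([ 0.3928, -0.3197,  0.0025])), (0.52, array([ 0.6015, -0.3331,  0.18  ]))]
side potA [(0.74, array([ 0.4764, -0.0825,  0.0392]))]
```

Emit:
play_rows(
  deltas=[
    {"x": 0.353,"y": -0.88,"z": -0.07,"rx": 0,"ry": 0,"rz": 0,"jaw": 0},
    {"x": 0.353,"y": -0.88,"z": -0.07,"rx": 0,"ry": 0,"rz": 0,"jaw": 0},
    {"x": 0.353,"y": -0.88,"z": -0.07,"rx": 0,"ry": 0,"rz": 0,"jaw": 0},
    {"x": 0.353,"y": -0.88,"z": -0.07,"rx": 0,"ry": 0,"rz": 0,"jaw": 0},
    {"x": 0.353,"y": -0.88,"z": -0.07,"rx": 0,"ry": 0,"rz": 0,"jaw": 0},
  ],
)

```text
clock: 24.4
eef_pos: [0.5582, -0.1537, 0.2044]
orientation: [-2.982, -0.981, 0.002]
wrist_force: [0.9, 0.6, 0.2]
grip_width: 0.03
```

Emit:
play_rows(
  deltas=[
    {"x": 0.353,"y": -0.88,"z": 0,"rx": 0,"ry": 0,"rz": 0,"jaw": 0},
    {"x": 0.353,"y": -0.88,"z": 0,"rx": 0,"ry": 0,"rz": 0,"jaw": 0},
    {"x": 0.353,"y": -0.88,"z": 0,"rx": 0,"ry": 0,"rz": 0,"jaw": 0},
    {"x": 0.353,"y": -0.88,"z": 0,"rx": 0,"ry": 0,"rz": 0,"jaw": 0},
    {"x": 0.353,"y": -0.88,"z": 0,"rx": 0,"ry": 0,"rz": 0,"jaw": 0},
  ],
)

```text
clock: 24.9
eef_pos: [0.5118, 0.029, 0.2042]
orientation: [-2.983, -0.982, 0.002]
wrist_force: [-1.1, -1.2, -0.5]
grip_width: 0.0294
```

Emit:
play_rows(
  deltas=[
    {"x": 0.353,"y": -0.88,"z": 0,"rx": 0,"ry": 0,"rz": 0.07,"jaw": 0},
    {"x": 0.353,"y": -0.88,"z": 0,"rx": 0,"ry": 0,"rz": 0.07,"jaw": 0},
    {"x": 0.353,"y": -0.88,"z": 0,"rx": 0,"ry": 0,"rz": 0.07,"jaw": 0},
    {"x": 0.353,"y": -0.88,"z": 0,"rx": 0,"ry": 0,"rz": 0.07,"jaw": 0},
    {"x": 0.353,"y": -0.88,"z": 0,"rx": 0,"ry": 0,"rz": 0.07,"jaw": 0},
    {"x": 0.353,"y": -0.88,"z": 0,"rx": 0,"ry": 0,"rz": 0.07,"jaw": 0},
    {"x": 0.353,"y": -0.88,"z": 0,"rx": 0,"ry": 0,"rz": 0.07,"jaw": 0},
  ],
)

```text
clock: 25.6
eef_pos: [0.4664, 0.2085, 0.2044]
orientation: [3.126, 0.302, -0.001]
wrist_force: [0.1, -0.1, -1.4]
grip_width: 0.0296
```

```bash
python3 g.py .4655 .2105 .054 11; python3 - <<'E'
from blk import *
im,d,p,Rm=snap('wrist','w12')
for c in ['wrist','side']:
  if c=='side': snap(c,'w12'+c)
  for n in ['potB','potB_lug','W1']: print(c,n,[(round(q['conf'],2),np.round(q['at'],4)) for q in nets.landmark_of(c,n)])
E
```

```text
t 25.6 pos [0.4664 0.2085 0.2044] jawdeg 11.0 F [ 0.1 -0.1 -1.4] w 0.0296 j6 0.21
shift [-0.002  -0.011   0.7519] rot [0.0001 0.0001 0.0001]
wrist potB [(0.97, array([0.4649, 0.2089, 0.0353])), (0.38, array([0.542 , 0.2532, 0.1311]))]
wrist potB_lug [(0.85, array([0.4579, 0.2625, 0.129 ]))]
wrist W1 [(0.98, array([0.4657, 0.2186, 0.192 ])), (0.45, array([0.4667, 0.1815, 0.0488]))]
side potB [(0.92, array([0.467 , 0.2064, 0.0371]))]
side potB_lug [(0.76, array([0.4574, 0.2625, 0.1273])), (0.49, array([ 0.5577,  0.0669, -0.0011]))]
side W1 [(0.78, array([0.4692, 0.1802, 0.0475])), (0.69, array([0.5454, 0.2498, 0.1257])), (0.48, array([0.4639, 0.2172, 0.1898])), (0.4, array([ 0.392 , -0.3198,  0.0018]))]
```

View pics/w12.png

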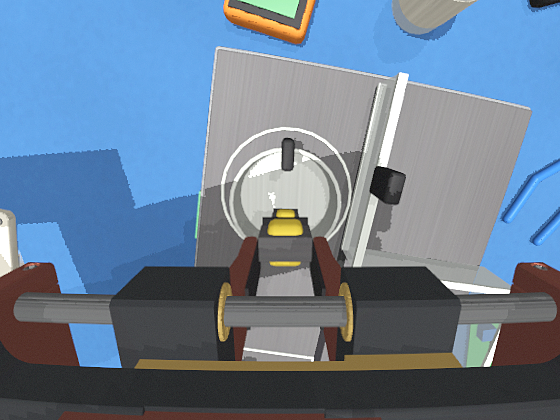

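Emit:
play_rows(
  deltas=[
    {"x": -0.004,"y": 0.012,"z": 0.2,"rx": 0,"ry": 0,"rz": 0,"jaw": 0},
    {"x": -0.004,"y": 0.012,"z": 0.4,"rx": 0,"ry": 0,"rz": 0,"jaw": 0},
    {"x": -0.004,"y": 0.012,"z": 0.58,"rx": 0,"ry": 0,"rz": 0,"jaw": 0},
    {"x": -0.004,"y": 0.012,"z": 0.7,"rx": 0,"ry": 0,"rz": 0,"jaw": 0},
    {"x": -0.004,"y": 0.012,"z": 0.7,"rx": 0,"ry": 0,"rz": 0,"jaw": 0},
    {"x": -0.004,"y": 0.012,"z": 0.7,"rx": 0,"ry": 0,"rz": 0,"jaw": 0.42},
    {"x": -0.004,"y": 0.012,"z": 0.7,"rx": 0,"ry": 0,"rz": 0,"jaw": 0.42},
    {"x": -0.004,"y": 0.012,"z": 0.55,"rx": 0,"ry": 0,"rz": 0,"jaw": 0.42},
    {"x": -0.004,"y": 0.012,"z": 0.35,"rx": 0,"ry": 0,"rz": 0,"jaw": 0.42},
    {"x": -0.004,"y": 0.012,"z": 0.1,"rx": 0,"ry": 0,"rz": 0,"jaw": 0.42},
    {"x": -0.004,"y": 0.012,"z": -0.1,"rx": 0,"ry": 0,"rz": 0,"jaw": 0.42},
    {"x": -0.004,"y": 0.012,"z": -0.1,"rx": 0,"ry": 0,"rz": 0,"jaw": 0.42},
  ],
)

```text
clock: 27.2
eef_pos: [0.4697, 0.2089, 0.2318]
orientation: [-3.123, -0.301, -0.021]
wrist_force: [0.8, -0.5, 0.1]
grip_width: 0.0368
```

```bash
python3 g.py .391 -.322 .22 11; python3 - <<'E'
from blk import *
im,d,p,Rm=snap('wrist','w13')
for c in ['wrist','side']:
  if c=='side': snap(c,'w13'+c)
  for n in ['potB','potB_lug','W1']: print(c,n,[(round(q['conf'],2),np.round(q['at'],4)) for q in nets.landmark_of(c,n)])
im,d,p,Rm=snap('top','w13top')
im=im[170:300,350:480]; cv2.imwrite('pics/w13c.png',cv2.resize(im[:,:,::-1],None,fx=4,fy=4,interpolation=cv2.INTER_CUBIC))
E
```

```text
t 27.2 pos [0.4697 0.2089 0.2318] jawdeg 11.0 F [ 0.8 -0.5  0.1] w 0.0368 j6 0.2
shift [-0.8939  2.5305  0.0397] rot [-0.0004 -0.0022  0.    ]
wrist potB [(0.81, array([0.4623, 0.2087, 0.0385])), (0.61, array([0.4711, 0.1805, 0.0464]))]
wrist potB_lug [(0.81, array([0.4552, 0.2627, 0.1259]))]
wrist W1 [(0.84, array([0.4652, 0.2156, 0.0451])), (0.78, array([0.4712, 0.1823, 0.048 ]))]
side potB [(0.94, array([0.4669, 0.2075, 0.0382]))]
side potB_lug [(0.82, array([0.4559, 0.2612, 0.1247]))]
side W1 [(0.64, array([0.4599, 0.2164, 0.0454])), (0.46, array([0.4695, 0.183 , 0.0496])), (0.41, array([ 0.3886, -0.3206,  0.0031]))]
```

View pics/w13.png

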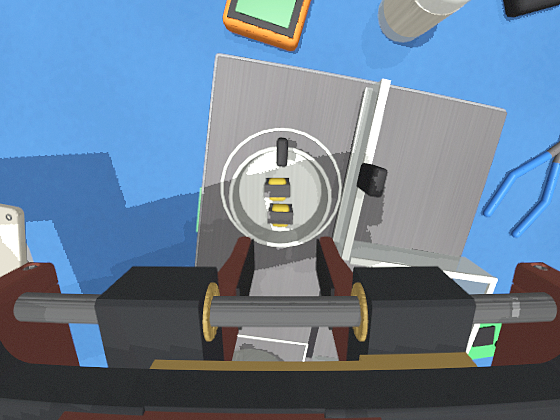

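View pics/w13c.png

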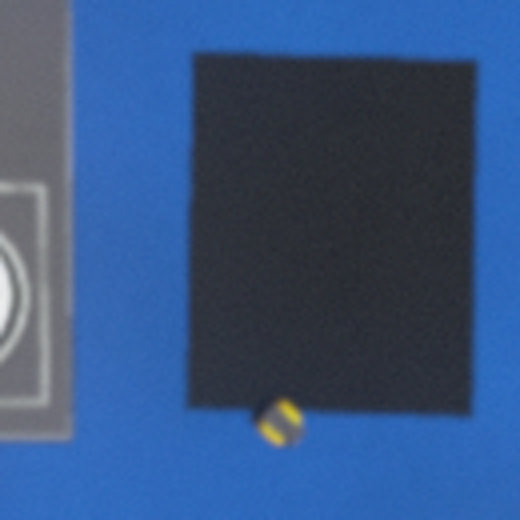

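Emit:
play_rows(
  deltas=[
    {"x": -0.29,"y": 0.84,"z": 0,"rx": 0,"ry": 0,"rz": 0,"jaw": 0.62},
    {"x": -0.29,"y": 0.84,"z": 0,"rx": 0,"ry": 0,"rz": 0,"jaw": 0.62},
    {"x": -0.29,"y": 0.84,"z": 0,"rx": 0,"ry": 0,"rz": 0,"jaw": 0.62},
    {"x": -0.29,"y": 0.84,"z": 0,"rx": 0,"ry": 0,"rz": 0,"jaw": 0.62},
    {"x": -0.29,"y": 0.84,"z": 0,"rx": 0,"ry": 0,"rz": 0,"jaw": 0.62},
  ],
)

```text
clock: 28.15
eef_pos: [0.4397, 0.0286, 0.2242]
orientation: [3.127, 0.296, -0.002]
wrist_force: [-0.2, 0.3, 0.1]
grip_width: 0.0547
```

Emit:
play_rows(
  deltas=[
    {"x": -0.29,"y": 0.84,"z": 0,"rx": 0,"ry": 0,"rz": 0,"jaw": 0.62},
    {"x": -0.29,"y": 0.84,"z": 0,"rx": 0,"ry": 0,"rz": 0,"jaw": 0.62},
    {"x": -0.29,"y": 0.84,"z": 0,"rx": 0,"ry": 0,"rz": 0,"jaw": 0.62},
    {"x": -0.29,"y": 0.84,"z": 0,"rx": 0,"ry": 0,"rz": 0,"jaw": 0.62},
    {"x": -0.29,"y": 0.84,"z": 0,"rx": 0,"ry": 0,"rz": 0,"jaw": 0.62},
  ],
)

```text
clock: 28.65
eef_pos: [0.4159, -0.1469, 0.2244]
orientation: [3.127, 0.296, -0.0]
wrist_force: [-0.1, 0.1, -0.6]
grip_width: 0.0546
```

Emit:
play_rows(
  deltas=[
    {"x": -0.29,"y": 0.84,"z": 0.2,"rx": 0,"ry": 0,"rz": -0.083,"jaw": 0.62},
    {"x": -0.29,"y": 0.84,"z": 0.2,"rx": 0,"ry": 0,"rz": -0.083,"jaw": 0.62},
    {"x": -0.29,"y": 0.84,"z": 0.2,"rx": 0,"ry": 0,"rz": -0.083,"jaw": 0.62},
    {"x": -0.29,"y": 0.84,"z": 0.2,"rx": 0,"ry": 0,"rz": -0.083,"jaw": 0.62},
    {"x": -0.29,"y": 0.84,"z": 0.4,"rx": 0,"ry": 0,"rz": -0.083,"jaw": 0.62},
    {"x": -0.29,"y": 0.84,"z": 0.6,"rx": 0,"ry": 0,"rz": -0.083,"jaw": 0.62},
    {"x": -0.29,"y": 0.84,"z": 0.6,"rx": 0,"ry": 0,"rz": -0.083,"jaw": 0.62},
  ],
)

```text
clock: 29.35
eef_pos: [0.3887, -0.3176, 0.1001]
orientation: [-2.935, -1.095, 0.007]
wrist_force: [-0.9, 0.5, 0.3]
grip_width: 0.0546
```

```bash
python3 g.py .391 -.322 .006 41; python3 - <<'E'
from blk import *
im,d,p,Rm=snap('wrist','w14')
for x,a,X,ce in blocks('wrist',im,p,Rm): print(x.round(4),a,ce.round(0))
for n in ['W1']: print(n,[(round(q['conf'],2),np.round(q['at'],4)) for q in nets.landmark_of('wrist',n)])
print(plane('top',[(420.1,275.4)],.024))
E
```

```text
t 29.35 pos [ 0.3887 -0.3176  0.1001] jawdeg 40.9 F [-0.9  0.5  0.3] w 0.0546 j6 -1.42
shift [-0.0052  0.0287  0.4704] rot [-0.0016  0.0002 -0.0003]
[ 0.385  -0.3141] 207 [284. 212.]
[ 0.4014 -0.3281] 99 [288. 235.]
[ 0.3712 -0.4572] 650 [176. 311.]
[ 0.5289 -0.3199] 629 [394. 311.]
[ 0.5527 -0.38  ] 3599 [365. 363.]
W1 [(0.89, array([ 0.3923, -0.3204,  0.0018]))]
[[ 0.39392432 -0.32033077  0.024     ]]
```

View pics/w14.png

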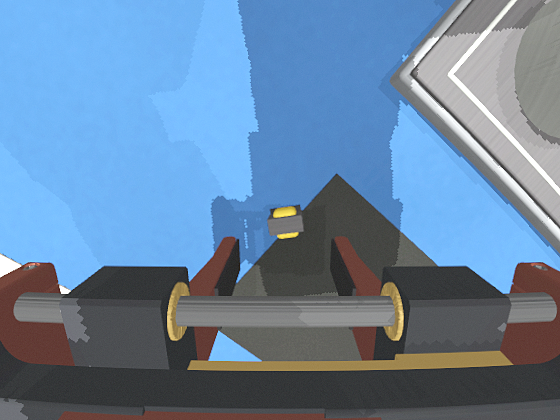

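Emit:
play_rows(
  deltas=[
    {"x": 0.005,"y": 0.025,"z": 0.1,"rx": 0,"ry": 0,"rz": -0.021,"jaw": 0.62},
    {"x": 0.005,"y": 0.025,"z": 0.3,"rx": 0,"ry": 0,"rz": -0.021,"jaw": 0.62},
    {"x": 0.005,"y": 0.025,"z": 0.47,"rx": 0,"ry": 0,"rz": -0.021,"jaw": 0.62},
    {"x": 0.005,"y": 0.025,"z": 0.47,"rx": 0,"ry": 0,"rz": -0.021,"jaw": 0.62},
    {"x": 0.005,"y": 0.025,"z": 0.47,"rx": 0,"ry": 0,"rz": -0.021,"jaw": 0},
    {"x": 0.005,"y": 0.025,"z": 0.47,"rx": 0,"ry": 0,"rz": -0.021,"jaw": 0},
    {"x": 0.005,"y": 0.025,"z": 0.47,"rx": 0,"ry": 0,"rz": -0.021,"jaw": 0},
    {"x": 0.005,"y": 0.025,"z": 0.47,"rx": 0,"ry": 0,"rz": -0.021,"jaw": 0},
    {"x": 0.005,"y": 0.025,"z": 0.3,"rx": 0,"ry": 0,"rz": -0.021,"jaw": 0},
    {"x": 0.005,"y": 0.025,"z": 0.0,"rx": 0,"ry": 0,"rz": -0.021,"jaw": 0},
    {"x": 0.005,"y": 0.025,"z": -0.3,"rx": 0,"ry": 0,"rz": -0.021,"jaw": 0},
    {"x": 0.005,"y": 0.025,"z": -0.55,"rx": 0,"ry": 0,"rz": -0.021,"jaw": 0},
  ],
)

```text
clock: 30.65
eef_pos: [0.3947, -0.3237, 0.1973]
orientation: [2.865, 1.289, 0.0]
wrist_force: [1.1, -0.2, -0.9]
grip_width: 0.0302
```

```bash
python3 g.py .459 .236 .21 11; python3 - <<'E'
from blk import *
im,d,p,Rm=snap('top','w15')
c='top'
for n in ['potB','potB_lug','W1','potA']: print(c,n,[(round(q['conf'],2),np.round(q['at'],4)) for q in nets.landmark_of(c,n)])
E
```

```text
t 30.65 pos [ 0.3947 -0.3237  0.1973] jawdeg 48.5 F [ 1.1 -0.2 -0.9] w 0.0302 j6 -1.56
shift [ 2.3076 -1.6151 -0.0644] rot [ 1.00e-04 -0.00e+00  1.04e-01]
top potB [(0.88, array([0.466 , 0.2117, 0.0418]))]
top potB_lug [(0.73, array([0.4709, 0.1831, 0.0466])), (0.67, array([ 0.4784, -0.1014,  0.0433])), (0.63, array([0.4571, 0.2591, 0.1282]))]
top W1 [(0.62, array([0.4618, 0.2154, 0.0462])), (0.4, array([0.4699, 0.1831, 0.0441]))]
top potA [(0.86, array([ 0.4753, -0.0792,  0.0387]))]
```

View pics/w15.png

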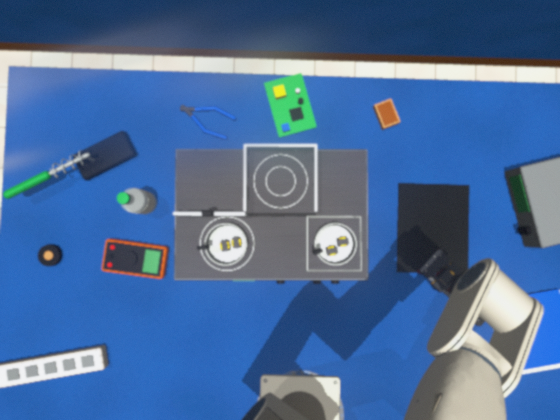

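Emit:
play_rows(
  deltas=[
    {"x": 0.7,"y": -0.528,"z": -0.07,"rx": 0,"ry": 0,"rz": 0,"jaw": 0},
    {"x": 0.7,"y": -0.528,"z": -0.07,"rx": 0,"ry": 0,"rz": 0,"jaw": 0},
    {"x": 0.7,"y": -0.528,"z": -0.07,"rx": 0,"ry": 0,"rz": 0,"jaw": 0},
    {"x": 0.7,"y": -0.528,"z": -0.07,"rx": 0,"ry": 0,"rz": 0,"jaw": 0},
    {"x": 0.7,"y": -0.528,"z": -0.07,"rx": 0,"ry": 0,"rz": 0,"jaw": 0},
  ],
)

```text
clock: 31.4
eef_pos: [0.4073, -0.146, 0.207]
orientation: [-2.859, -1.293, 0.004]
wrist_force: [0.0, -0.1, -0.4]
grip_width: 0.0298
```

Emit:
play_rows(
  deltas=[
    {"x": 0.7,"y": -0.528,"z": 0,"rx": 0,"ry": 0,"rz": 0,"jaw": 0},
    {"x": 0.7,"y": -0.528,"z": 0,"rx": 0,"ry": 0,"rz": 0,"jaw": 0},
    {"x": 0.7,"y": -0.528,"z": 0,"rx": 0,"ry": 0,"rz": 0,"jaw": 0},
    {"x": 0.7,"y": -0.528,"z": 0,"rx": 0,"ry": 0,"rz": 0,"jaw": 0},
    {"x": 0.7,"y": -0.528,"z": 0,"rx": 0,"ry": 0,"rz": 0,"jaw": 0},
  ],
)

```text
clock: 31.9
eef_pos: [0.4222, 0.0274, 0.2073]
orientation: [-2.862, -1.294, 0.004]
wrist_force: [0.0, -0.4, 0.1]
grip_width: 0.0298
```

Emit:
play_rows(
  deltas=[
    {"x": 0.7,"y": -0.528,"z": 0,"rx": 0,"ry": 0,"rz": -0.146,"jaw": 0},
    {"x": 0.7,"y": -0.528,"z": 0,"rx": 0,"ry": 0,"rz": -0.146,"jaw": 0},
    {"x": 0.7,"y": -0.528,"z": 0,"rx": 0,"ry": 0,"rz": -0.146,"jaw": 0},
    {"x": 0.7,"y": -0.528,"z": 0,"rx": 0,"ry": 0,"rz": -0.146,"jaw": 0},
    {"x": 0.7,"y": -0.528,"z": 0,"rx": 0,"ry": 0,"rz": -0.146,"jaw": 0},
    {"x": 0.7,"y": -0.528,"z": 0,"rx": 0,"ry": 0,"rz": -0.146,"jaw": 0},
    {"x": 0.7,"y": -0.528,"z": 0,"rx": 0,"ry": 0,"rz": -0.146,"jaw": 0},
    {"x": 0.7,"y": -0.528,"z": 0,"rx": 0,"ry": 0,"rz": -0.146,"jaw": 0},
    {"x": 0.7,"y": -0.528,"z": 0,"rx": 0,"ry": 0,"rz": -0.146,"jaw": 0},
  ],
)

```text
clock: 32.8
eef_pos: [0.4365, 0.1996, 0.2082]
orientation: [-2.003, -2.42, 0.001]
wrist_force: [0.5, 0.1, -1.3]
grip_width: 0.0298
```

```bash
python3 g.py .4362 .2007 .09 101; python3 - <<'E'
from blk import *
im,d,p,Rm=snap('wrist','w16')
for c in ['wrist','side']:
  if c=='side': snap(c,'w16'+c)
  for n in ['potB','potB_lug','W1']: print(c,n,[(round(q['conf'],2),np.round(q['at'],4)) for q in nets.landmark_of(c,n)])
E
```

```text
t 32.8 pos [0.4365 0.1996 0.2082] jawdeg 100.8 F [ 0.5  0.1 -1.3] w 0.0298 j6 -1.35
shift [ 5.60e-03 -1.00e-04  5.91e-01] rot [-0.0001  0.     -0.0006]
wrist potB [(0.63, array([0.4664, 0.2103, 0.0397]))]
wrist potB_lug [(0.62, array([0.4599, 0.2605, 0.1252]))]
wrist W1 [(0.88, array([0.4688, 0.1825, 0.0482])), (0.86, array([0.434 , 0.1968, 0.1967])), (0.62, array([0.4644, 0.216 , 0.0484]))]
side potB [(0.19, array([0.4558, 0.2602, 0.1281]))]
side potB_lug [(0.82, array([0.4559, 0.2613, 0.1274])), (0.59, array([0.4645, 0.2077, 0.0377])), (0.48, array([ 0.5704,  0.4448, -0.0008]))]
side W1 [(0.64, array([0.4296, 0.2021, 0.1961])), (0.59, array([0.4591, 0.2124, 0.0471])), (0.49, array([0.4703, 0.1836, 0.0488]))]
```

View pics/w16.png

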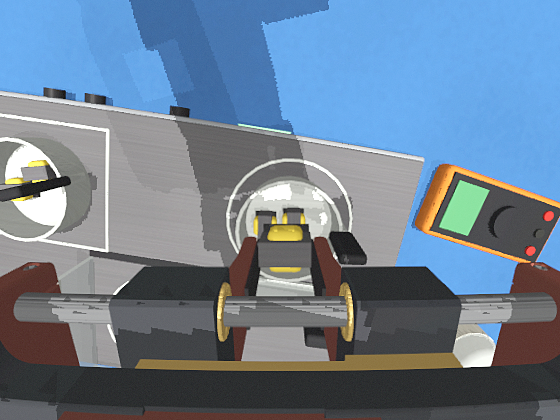

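View pics/w16side.png

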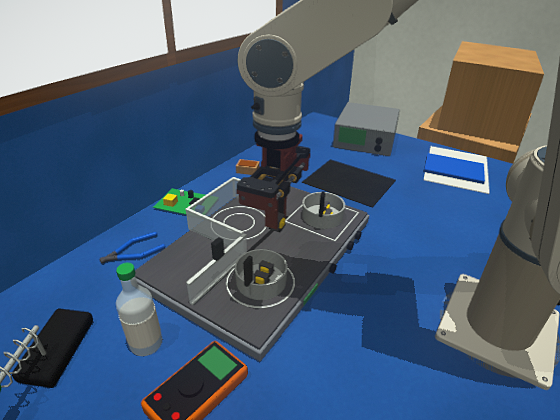

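Emit:
play_rows(
  deltas=[
    {"x": 0.006,"y": 0.015,"z": 0.2,"rx": 0,"ry": 0,"rz": 0,"jaw": 0},
    {"x": 0.006,"y": 0.015,"z": 0.4,"rx": 0,"ry": 0,"rz": 0,"jaw": 0},
    {"x": 0.006,"y": 0.015,"z": 0.55,"rx": 0,"ry": 0,"rz": 0,"jaw": 0},
    {"x": 0.006,"y": 0.015,"z": 0.59,"rx": 0,"ry": 0,"rz": 0,"jaw": 0},
    {"x": 0.006,"y": 0.015,"z": 0.59,"rx": 0,"ry": 0,"rz": 0,"jaw": 0},
    {"x": 0.006,"y": 0.015,"z": 0.59,"rx": 0,"ry": 0,"rz": 0,"jaw": 0.5},
    {"x": 0.006,"y": 0.015,"z": 0.59,"rx": 0,"ry": 0,"rz": 0,"jaw": 0.5},
    {"x": 0.006,"y": 0.015,"z": 0.59,"rx": 0,"ry": 0,"rz": 0,"jaw": 0.5},
    {"x": 0.006,"y": 0.015,"z": 0.4,"rx": 0,"ry": 0,"rz": 0,"jaw": 0.5},
    {"x": 0.006,"y": 0.015,"z": 0.15,"rx": 0,"ry": 0,"rz": 0,"jaw": 0.5},
    {"x": 0.006,"y": 0.015,"z": -0.1,"rx": 0,"ry": 0,"rz": 0,"jaw": 0.5},
    {"x": 0.006,"y": 0.015,"z": -0.1,"rx": 0,"ry": 0,"rz": 0,"jaw": 0.5},
  ],
)

```text
clock: 34.4
eef_pos: [0.443, 0.204, 0.2359]
orientation: [1.994, 2.42, 0.019]
wrist_force: [-0.4, -0.2, -0.3]
grip_width: 0.0441
```

```bash
python3 g.py .456 .261 .22 11; python3 - <<'E'
from blk import *
im,d,p,Rm=snap('wrist','w17')
for c in ['wrist','side','top']:
  if c!='wrist': snap(c,'w17'+c)
  for n in ['potB','potB_lug','W1']: print(c,n,[(round(q['conf'],2),np.round(q['at'],4)) for q in nets.landmark_of(c,n)])
E
```

```text
t 34.4 pos [0.443  0.204  0.2359] jawdeg 101.0 F [-0.4 -0.2 -0.3] w 0.0441 j6 -1.36
shift [0.267  0.1171 0.0817] rot [ 0.002   0.0013 -0.2499]
wrist potB [(0.58, array([0.4622, 0.2112, 0.0368]))]
wrist potB_lug [(0.56, array([0.4564, 0.2569, 0.1291]))]
wrist W1 [(0.82, array([0.4711, 0.1823, 0.047 ])), (0.75, array([0.441 , 0.2019, 0.0571])), (0.7, array([0.4678, 0.2191, 0.0445]))]
side potB [(0.56, array([0.4685, 0.2082, 0.0393]))]
side potB_lug [(0.93, array([0.4545, 0.2613, 0.1252])), (0.25, array([0.4712, 0.1829, 0.0487]))]
side W1 [(0.73, array([0.4719, 0.1818, 0.0488])), (0.61, array([0.462 , 0.2165, 0.0449])), (0.6, array([0.4379, 0.2067, 0.0571]))]
top potB [(0.96, array([0.4672, 0.2104, 0.0403]))]
top potB_lug [(0.47, array([ 0.459 , -0.071 ,  0.0444]))]
top W1 []
```

View pics/w17.png

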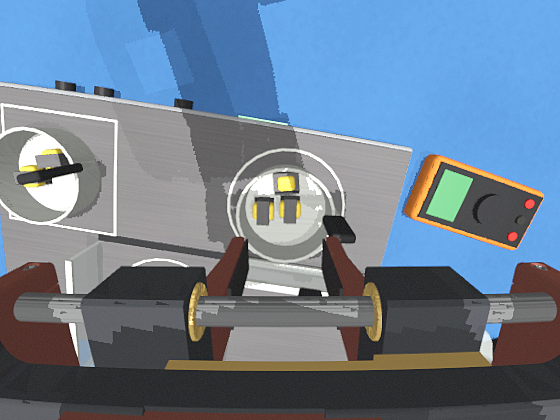

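View pics/w17side.png

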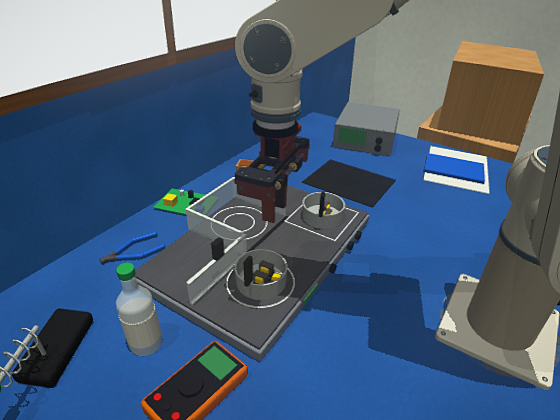

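Emit:
play_rows(
  deltas=[
    {"x": 0.27,"y": 0.1,"z": 0.08,"rx": 0,"ry": 0,"rz": 0.249,"jaw": 0.5},
    {"x": 0.27,"y": 0.1,"z": 0.08,"rx": 0,"ry": 0,"rz": 0.249,"jaw": 0.5},
    {"x": 0.27,"y": 0.1,"z": 0.08,"rx": 0,"ry": 0,"rz": 0.249,"jaw": 0.5},
    {"x": 0.27,"y": 0.1,"z": 0.08,"rx": 0,"ry": 0,"rz": 0.249,"jaw": 0.5},
    {"x": 0.27,"y": 0.1,"z": 0.08,"rx": 0,"ry": 0,"rz": 0.249,"jaw": 0.5},
    {"x": 0.27,"y": 0.1,"z": 0.08,"rx": 0,"ry": 0,"rz": 0.249,"jaw": 0.5},
    {"x": 0.27,"y": 0.1,"z": 0.08,"rx": 0,"ry": 0,"rz": 0.249,"jaw": 0.5},
    {"x": 0.27,"y": 0.1,"z": 0.08,"rx": 0,"ry": 0,"rz": 0.249,"jaw": 0.5},
    {"x": 0.27,"y": 0.1,"z": 0.08,"rx": 0,"ry": 0,"rz": 0.249,"jaw": 0.5},
    {"x": 0.27,"y": 0.1,"z": 0.08,"rx": 0,"ry": 0,"rz": 0.249,"jaw": 0.5},
    {"x": 0.27,"y": 0.1,"z": 0.08,"rx": 0,"ry": 0,"rz": 0.249,"jaw": 0.5},
    {"x": 0.27,"y": 0.1,"z": 0.08,"rx": 0,"ry": 0,"rz": 0.249,"jaw": 0.5},
  ],
)

```text
clock: 36.2
eef_pos: [0.4484, 0.2591, 0.2124]
orientation: [3.126, 0.311, -0.001]
wrist_force: [0.3, -0.5, 0.3]
grip_width: 0.0438
```

```bash
python3 g.py .4555 .260 .112 11; python3 - <<'E'
from blk import *
im,d,p,Rm=snap('wrist','w18')
for c in ['wrist','side']:
  if c!='wrist': snap(c,'w18'+c)
  for n in ['potB','potB_lug','W1','door_handle']: print(c,n,[(round(q['conf'],2),np.round(q['at'],4)) for q in nets.landmark_of(c,n)])
E
```

```text
t 36.2 pos [0.4484 0.2591 0.2124] jawdeg 11.4 F [ 0.3 -0.5  0.3] w 0.0438 j6 0.3
shift [0.036  0.0027 0.5022] rot [0.     0.0001 0.001 ]
wrist potB [(0.78, array([0.4648, 0.2083, 0.0405]))]
wrist potB_lug [(0.77, array([0.4573, 0.2598, 0.1266]))]
wrist W1 [(0.82, array([0.4414, 0.2053, 0.0609])), (0.74, array([0.4658, 0.2139, 0.0479])), (0.72, array([0.4675, 0.1842, 0.0472])), (0.28, array([0.5583, 0.0673, 0.0048]))]
wrist door_handle [(0.76, array([0.5464, 0.2526, 0.1327]))]
side potB [(0.66, array([0.4658, 0.2071, 0.037 ])), (0.43, array([ 0.4203,  0.4677, -0.0026]))]
side potB_lug [(0.88, array([0.4569, 0.2579, 0.1257])), (0.28, array([0.4676, 0.206 , 0.04  ]))]
side W1 [(0.65, array([0.4404, 0.2103, 0.0605])), (0.65, array([0.4663, 0.1823, 0.047 ])), (0.6, array([0.4617, 0.2161, 0.0461]))]
side door_handle [(0.77, array([0.5457, 0.2515, 0.1277]))]
```

View pics/w18.png

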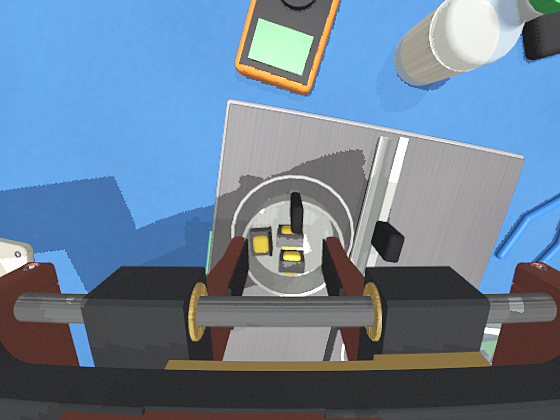

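Emit:
play_rows(
  deltas=[
    {"x": 0.04,"y": 0.003,"z": 0,"rx": 0,"ry": 0,"rz": 0,"jaw": 0.5},
    {"x": 0.04,"y": 0.003,"z": 0.2,"rx": 0,"ry": 0,"rz": 0,"jaw": 0.5},
    {"x": 0.04,"y": 0.003,"z": 0.4,"rx": 0,"ry": 0,"rz": 0,"jaw": 0.5},
    {"x": 0.04,"y": 0.003,"z": 0.5,"rx": 0,"ry": 0,"rz": 0,"jaw": 0.5},
    {"x": 0.04,"y": 0.003,"z": 0.5,"rx": 0,"ry": 0,"rz": 0,"jaw": 0.5},
    {"x": 0.04,"y": 0.003,"z": 0.5,"rx": 0,"ry": 0,"rz": 0,"jaw": 0},
    {"x": 0.04,"y": 0.003,"z": 0.5,"rx": 0,"ry": 0,"rz": 0,"jaw": 0},
    {"x": 0.04,"y": 0.003,"z": 0.5,"rx": 0,"ry": 0,"rz": 0,"jaw": 0},
    {"x": 0.04,"y": 0.003,"z": 0.5,"rx": 0,"ry": 0,"rz": 0,"jaw": 0},
    {"x": 0.04,"y": 0.003,"z": 0.5,"rx": 0,"ry": 0,"rz": 0,"jaw": 0},
  ],
)

```text
clock: 37.7
eef_pos: [0.4569, 0.2604, 0.1136]
orientation: [-3.125, -0.311, -0.002]
wrist_force: [3.1, -0.5, 2.6]
grip_width: 0.0098
```

```bash
python3 g.py .457 .115 .1135 11.3; python3 - <<'E'
from blk import *
im,d,p,Rm=snap('wrist','w19')
for c in ['wrist','side']:
  if c!='wrist': snap(c,'w19'+c)
  for n in ['potB','potB_lug','W1']: print(c,n,[(round(q['conf'],2),np.round(q['at'],4)) for q in nets.landmark_of(c,n)])
E
```

```text
t 37.7 pos [0.4569 0.2604 0.1136] jawdeg 11.4 F [ 3.1 -0.5  2.6] w 0.0098 j6 0.3
shift [-0.1429  0.7129 -0.    ] rot [-0.0001 -0.0002  0.0002]
wrist potB [(0.59, array([0.4677, 0.2118, 0.036 ]))]
wrist potB_lug [(0.7, array([0.457 , 0.2596, 0.1276]))]
wrist W1 []
side potB [(0.71, array([0.473 , 0.1824, 0.0452])), (0.67, array([0.469 , 0.2082, 0.0379]))]
side potB_lug [(0.95, array([0.4554, 0.2612, 0.1233]))]
side W1 [(0.71, array([0.4636, 0.2157, 0.0466])), (0.63, array([0.4409, 0.2067, 0.0556])), (0.59, array([0.4756, 0.1813, 0.0488])), (0.28, array([ 0.4798, -0.0978,  0.0437]))]
```

Emit:
play_rows(
  deltas=[
    {"x": -0.005,"y": 0.03,"z": 0,"rx": 0,"ry": 0,"rz": 0,"jaw": 0},
    {"x": -0.018,"y": 0.1,"z": 0,"rx": 0,"ry": 0,"rz": 0,"jaw": 0},
    {"x": -0.032,"y": 0.18,"z": 0,"rx": 0,"ry": 0,"rz": 0,"jaw": 0},
    {"x": -0.046,"y": 0.26,"z": 0,"rx": 0,"ry": 0,"rz": 0,"jaw": 0},
    {"x": -0.06,"y": 0.34,"z": 0,"rx": 0,"ry": 0,"rz": 0,"jaw": 0},
    {"x": -0.074,"y": 0.42,"z": 0,"rx": 0,"ry": 0,"rz": 0,"jaw": 0},
    {"x": -0.088,"y": 0.5,"z": 0,"rx": 0,"ry": 0,"rz": 0,"jaw": 0},
    {"x": -0.102,"y": 0.58,"z": 0,"rx": 0,"ry": 0,"rz": 0,"jaw": 0},
    {"x": -0.116,"y": 0.66,"z": 0,"rx": 0,"ry": 0,"rz": 0,"jaw": 0},
    {"x": -0.125,"y": 0.71,"z": 0,"rx": 0,"ry": 0,"rz": 0,"jaw": 0},
    {"x": -0.125,"y": 0.71,"z": 0,"rx": 0,"ry": 0,"rz": 0,"jaw": 0},
  ],
)

```text
clock: 39.2
eef_pos: [0.4607, 0.1149, 0.1136]
orientation: [3.126, 0.31, 0.003]
wrist_force: [0.4, -4.3, 8.0]
grip_width: 0.0096
```

```bash
python3 g.py .46 .115 .1135 11.3; python3 - <<'E'
from blk import *
im,d,p,Rm=snap('wrist','w20')
for c in ['wrist','side','top']:
  if c!='wrist': snap(c,'w20'+c)
  for n in ['potB','potB_lug']: print(c,n,[(round(q['conf'],2),np.round(q['at'],4)) for q in nets.landmark_of(c,n)])
E
```

```text
t 39.2 pos [0.4607 0.1149 0.1136] jawdeg 11.3 F [ 0.4 -4.3  8. ] w 0.0096 j6 0.02
shift [-0.0035 -0.0013  0.0003] rot [ 0.0001 -0.0003  0.0001]
wrist potB [(0.64, array([0.469 , 0.0651, 0.037 ]))]
wrist potB_lug [(0.84, array([0.4602, 0.114 , 0.1251]))]
side potB [(0.96, array([0.4712, 0.0598, 0.039 ])), (0.46, array([ 0.4763, -0.0806,  0.039 ]))]
side potB_lug [(0.71, array([0.4591, 0.1157, 0.1252])), (0.34, array([ 0.5731,  0.4456, -0.0038]))]
top potB []
top potB_lug []
```

View pics/w20side.png

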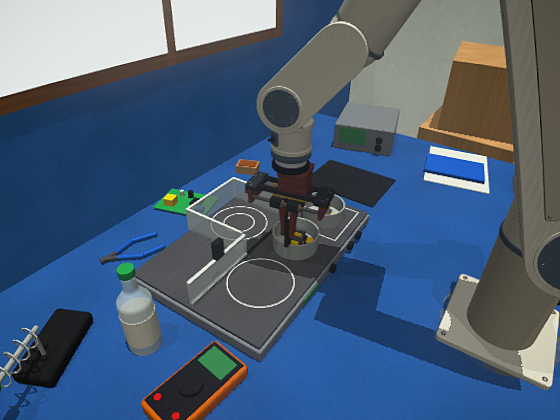

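Emit:
play_rows(
  deltas=[
    {"x": 0.03,"y": 0.005,"z": 0,"rx": 0,"ry": 0,"rz": 0,"jaw": 0},
    {"x": 0.1,"y": 0.016,"z": 0,"rx": 0,"ry": 0,"rz": 0,"jaw": 0},
    {"x": 0.18,"y": 0.029,"z": 0,"rx": 0,"ry": 0,"rz": 0,"jaw": 0},
    {"x": 0.27,"y": 0.043,"z": 0,"rx": 0,"ry": 0,"rz": 0,"jaw": 0},
    {"x": 0.36,"y": 0.058,"z": 0,"rx": 0,"ry": 0,"rz": 0,"jaw": 0},
    {"x": 0.45,"y": 0.072,"z": 0,"rx": 0,"ry": 0,"rz": 0,"jaw": 0},
    {"x": 0.54,"y": 0.086,"z": 0,"rx": 0,"ry": 0,"rz": 0,"jaw": 0},
    {"x": 0.63,"y": 0.101,"z": 0,"rx": 0,"ry": 0,"rz": 0,"jaw": 0},
    {"x": 0.72,"y": 0.115,"z": 0,"rx": 0,"ry": 0,"rz": 0,"jaw": 0},
    {"x": 0.8,"y": 0.128,"z": 0,"rx": 0,"ry": 0,"rz": 0,"jaw": 0},
    {"x": 0.842,"y": 0.135,"z": 0,"rx": 0,"ry": 0,"rz": 0,"jaw": 0},
    {"x": 0.842,"y": 0.135,"z": 0,"rx": 0,"ry": 0,"rz": 0,"jaw": 0},
  ],
)

```text
clock: 40.85
eef_pos: [0.6312, 0.1225, 0.1133]
orientation: [-3.126, -0.311, -0.001]
wrist_force: [0.8, -1.2, 5.4]
grip_width: 0.0098
```

```bash
python3 g.py .63 .122 .1135 11.3; python3 - <<'E'
from blk import *
im,d,p,Rm=snap('wrist','w21')
for c in ['wrist','side','top']:
  if c!='wrist': snap(c,'w21'+c)
  for n in ['potB','potB_lug']: print(c,n,[(round(q['conf'],2),np.round(q['at'],4)) for q in nets.landmark_of(c,n)])
im=cv2.imread('pics/w21top.png')[130:290,165:375]; cv2.imwrite('pics/w21c.png',cv2.resize(im,None,fx=3.6,fy=3.6,interpolation=cv2.INTER_CUBIC))
E
```

```text
t 40.85 pos [0.6312 0.1225 0.1133] jawdeg 11.4 F [ 0.8 -1.2  5.4] w 0.0098 j6 -0.03
shift [-0.0066  0.001  -0.0011] rot [ 0.     -0.0001  0.0002]
wrist potB [(0.64, array([0.6374, 0.0741, 0.0396]))]
wrist potB_lug [(0.82, array([0.6298, 0.1242, 0.1297]))]
side potB [(0.98, array([0.641 , 0.0691, 0.0389]))]
side potB_lug [(0.7, array([0.6282, 0.1241, 0.1275]))]
top potB [(0.59, array([0.6409, 0.0728, 0.039 ])), (0.41, array([ 0.4558, -0.0721,  0.0479]))]
top potB_lug []
```

View pics/w21c.png

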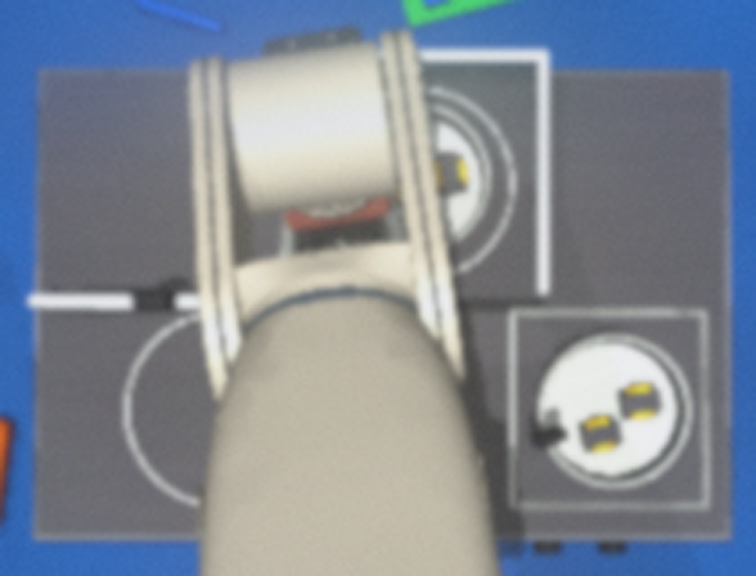

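View pics/w21side.png

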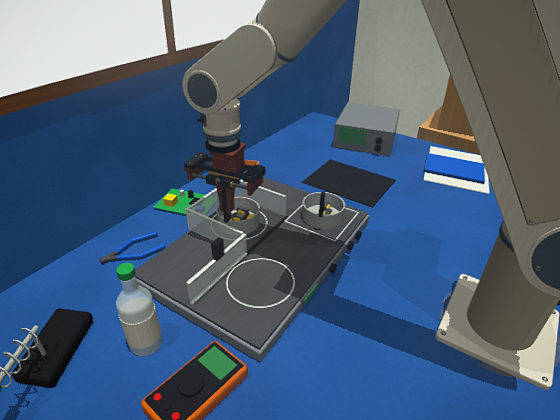

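Emit:
play_rows(
  deltas=[
    {"x": 0,"y": 0,"z": 0,"rx": 0,"ry": 0,"rz": 0,"jaw": 0.5},
    {"x": 0,"y": 0,"z": 0,"rx": 0,"ry": 0,"rz": 0,"jaw": 0.5},
    {"x": 0,"y": 0,"z": -0.15,"rx": 0,"ry": 0,"rz": 0,"jaw": 0.5},
    {"x": 0,"y": 0,"z": -0.35,"rx": 0,"ry": 0,"rz": 0,"jaw": 0.5},
    {"x": 0,"y": 0,"z": -0.5,"rx": 0,"ry": 0,"rz": 0,"jaw": 0.5},
    {"x": -0.293,"y": -0.72,"z": -0.5,"rx": 0,"ry": 0,"rz": 0.027,"jaw": 0.5},
    {"x": -0.293,"y": -0.72,"z": -0.5,"rx": 0,"ry": 0,"rz": 0.027,"jaw": 0.5},
    {"x": -0.293,"y": -0.72,"z": -0.5,"rx": 0,"ry": 0,"rz": 0.027,"jaw": 0.5},
    {"x": -0.293,"y": -0.72,"z": -0.5,"rx": 0,"ry": 0,"rz": 0.027,"jaw": 0.5},
    {"x": -0.293,"y": -0.72,"z": -0.5,"rx": 0,"ry": 0,"rz": 0.027,"jaw": 0.5},
    {"x": -0.293,"y": -0.72,"z": -0.5,"rx": 0,"ry": 0,"rz": 0.027,"jaw": 0.5},
  ],
)

```text
clock: 42.4
eef_pos: [0.5447, 0.2517, 0.2124]
orientation: [3.141, 0.046, -0.001]
wrist_force: [-0.3, -1.1, -0.3]
grip_width: 0.0441
```

```bash
python3 g.py .545 .252 .112 1.6; python3 - <<'E'
from blk import *
im,d,p,Rm=snap('wrist','w22')
for c in ['wrist','side','top']:
  if c!='wrist': snap(c,'w22'+c)
  for n in ['potB','potB_lug','W1','door_handle']: print(c,n,[(round(q['conf'],2),np.round(q['at'],4)) for q in nets.landmark_of(c,n)])
im=cv2.imread('pics/w22top.png')[130:290,165:375]; cv2.imwrite('pics/w22c.png',cv2.resize(im,None,fx=3.6,fy=3.6,interpolation=cv2.INTER_CUBIC))
E
```

```text
t 42.4 pos [0.5447 0.2517 0.2124] jawdeg 1.7 F [-0.3 -1.1 -0.3] w 0.0441 j6 0.38
shift [ 0.0016 -0.0019  0.5019] rot [0.0001 0.0001 0.0002]
wrist potB [(0.77, array([0.6404, 0.0702, 0.0404]))]
wrist potB_lug []
wrist W1 [(0.98, array([0.6167, 0.0655, 0.0554]))]
wrist door_handle [(0.55, array([0.544 , 0.2527, 0.1292]))]
side potB [(0.93, array([0.6403, 0.0668, 0.0388]))]
side potB_lug [(0.71, array([0.63  , 0.121 , 0.1266]))]
side W1 [(0.55, array([0.6473, 0.0439, 0.0472])), (0.49, array([0.6138, 0.0663, 0.0594])), (0.46, array([0.639 , 0.0753, 0.0464]))]
side door_handle [(0.76, array([0.545 , 0.2484, 0.1281])), (0.47, array([ 0.4792, -0.0953,  0.0454]))]
top potB [(0.86, array([0.6444, 0.0749, 0.0391]))]
top potB_lug [(0.76, array([0.6295, 0.1178, 0.1289])), (0.18, array([0.6501, 0.0421, 0.044 ]))]
top W1 [(0.54, array([0.6391, 0.0773, 0.0475])), (0.52, array([0.6465, 0.0451, 0.0459])), (0.48, array([0.6155, 0.066 , 0.0588]))]
top door_handle [(0.58, array([0.5426, 0.2555, 0.1262]))]
```

View pics/w22c.png

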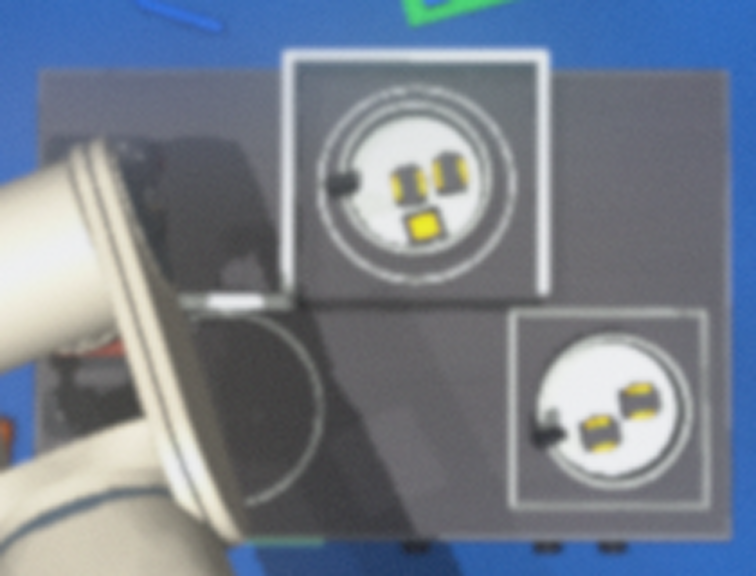

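View pics/w22.png

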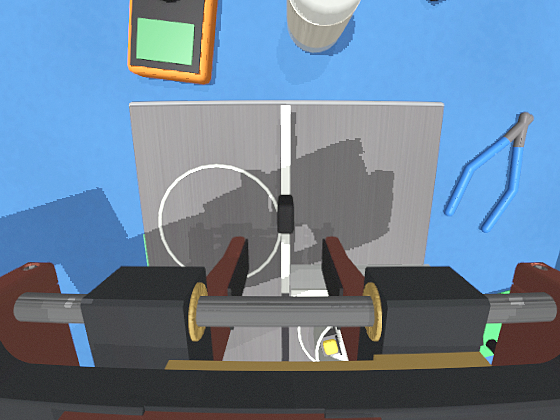

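Both pans are on their marks with parts inside, and the handle (286,215) is between the jaws. Next I grip the handle.

Emit:
play_rows(
  deltas=[
    {"x": 0.002,"y": -0.002,"z": 0.2,"rx": 0,"ry": 0,"rz": 0,"jaw": 0.5},
    {"x": 0.002,"y": -0.002,"z": 0.4,"rx": 0,"ry": 0,"rz": 0,"jaw": 0.5},
    {"x": 0.002,"y": -0.002,"z": 0.5,"rx": 0,"ry": 0,"rz": 0,"jaw": 0.5},
    {"x": 0.002,"y": -0.002,"z": 0.5,"rx": 0,"ry": 0,"rz": 0,"jaw": 0.5},
    {"x": 0.002,"y": -0.002,"z": 0.5,"rx": 0,"ry": 0,"rz": 0,"jaw": 0},
    {"x": 0.002,"y": -0.002,"z": 0.5,"rx": 0,"ry": 0,"rz": 0,"jaw": 0},
    {"x": 0.002,"y": -0.002,"z": 0.5,"rx": 0,"ry": 0,"rz": 0,"jaw": 0},
    {"x": 0.002,"y": -0.002,"z": 0.5,"rx": 0,"ry": 0,"rz": 0,"jaw": 0},
    {"x": 0.002,"y": -0.002,"z": 0.5,"rx": 0,"ry": 0,"rz": 0,"jaw": 0},
  ],
)

```text
clock: 44.05
eef_pos: [0.545, 0.253, 0.1138]
orientation: [-3.141, -0.045, -0.001]
wrist_force: [-2.2, -0.2, 6.6]
grip_width: 0.0139
```

```bash
python3 g.py .5502 .0675 .1135 1.6
```

```text
t 44.05 pos [0.545  0.253  0.1138] jawdeg 1.7 F [-2.2 -0.2  6.6] w 0.0139 j6 0.39
shift [-6.000e-04  9.277e-01  1.200e-03] rot [-0.0001 -0.0001  0.0001]
```

Emit:
play_rows(
  deltas=[
    {"x": 0,"y": 0.06,"z": 0,"rx": 0,"ry": 0,"rz": 0,"jaw": 0},
    {"x": 0,"y": 0.16,"z": 0,"rx": 0,"ry": 0,"rz": 0,"jaw": 0},
    {"x": 0,"y": 0.26,"z": 0,"rx": 0,"ry": 0,"rz": 0,"jaw": 0},
    {"x": 0,"y": 0.36,"z": 0,"rx": 0,"ry": 0,"rz": 0,"jaw": 0},
    {"x": 0,"y": 0.46,"z": 0,"rx": 0,"ry": 0,"rz": 0,"jaw": 0},
    {"x": 0,"y": 0.56,"z": 0,"rx": 0,"ry": 0,"rz": 0,"jaw": 0},
    {"x": 0,"y": 0.66,"z": 0,"rx": 0,"ry": 0,"rz": 0,"jaw": 0},
    {"x": 0,"y": 0.76,"z": 0,"rx": 0,"ry": 0,"rz": 0,"jaw": 0},
    {"x": 0,"y": 0.85,"z": 0,"rx": 0,"ry": 0,"rz": 0,"jaw": 0},
    {"x": 0,"y": 0.9,"z": 0,"rx": 0,"ry": 0,"rz": 0,"jaw": 0},
    {"x": 0,"y": 0.922,"z": 0,"rx": 0,"ry": 0,"rz": 0,"jaw": 0},
    {"x": 0,"y": 0.922,"z": 0,"rx": 0,"ry": 0,"rz": 0,"jaw": 0},
  ],
)

```text
clock: 45.25
eef_pos: [0.5502, 0.0681, 0.1138]
orientation: [-3.141, -0.044, -0.001]
wrist_force: [-3.2, -0.8, 7.8]
grip_width: 0.0141
```

```bash
python3 g.py .5502 .0675 .1135 1.6; python3 - <<'E'
from blk import *
snap('side','w23side')
snap('top','w23top')
for c in ['side','top']:
  for n in ['door_handle','potB']: print(c,n,[(round(q['conf'],2),np.round(q['at'],4)) for q in nets.landmark_of(c,n)])
E
```

```text
t 45.25 pos [0.5502 0.0681 0.1138] jawdeg 1.6 F [-3.2 -0.8  7.8] w 0.0141 j6 0.07
shift [-0.      0.0031  0.0016] rot [-0.0001 -0.0001  0.    ]
side door_handle [(0.67, array([0.5505, 0.0664, 0.1273]))]
side potB [(0.61, array([0.6423, 0.0702, 0.0401]))]
top door_handle [(0.33, array([0.6419, 0.0719, 0.0381])), (0.25, array([ 0.4545, -0.0731,  0.0458]))]
top potB [(0.85, array([0.6411, 0.0707, 0.041 ]))]
```

View pics/w23side.png

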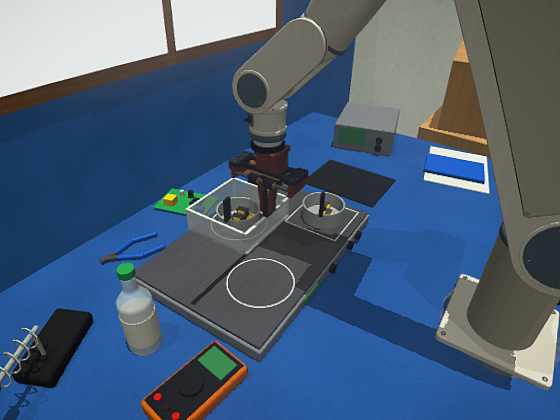

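Emit:
play_rows(
  deltas=[
    {"x": 0,"y": 0.01,"z": 0,"rx": 0,"ry": 0,"rz": 0,"jaw": 0},
    {"x": 0,"y": 0.015,"z": 0,"rx": 0,"ry": 0,"rz": 0,"jaw": 0},
    {"x": 0,"y": 0.015,"z": 0,"rx": 0,"ry": 0,"rz": 0,"jaw": 0},
  ],
)

```text
clock: 45.85
eef_pos: [0.5502, 0.0679, 0.1138]
orientation: [-3.138, -0.044, -0.001]
wrist_force: [-4.4, 13.6, 6.4]
grip_width: 0.014
```

Force rises to 13.6 N with no movement, so the door is against its shut stop. I release and back off.

Emit:
play_rows(
  deltas=[
    {"x": 0,"y": -0.013,"z": 0,"rx": 0,"ry": 0,"rz": 0,"jaw": 0},
    {"x": 0,"y": -0.013,"z": 0,"rx": 0,"ry": 0,"rz": 0,"jaw": 0.5},
    {"x": 0,"y": -0.013,"z": 0,"rx": 0,"ry": 0,"rz": 0,"jaw": 0.5},
    {"x": 0,"y": -0.013,"z": -0.15,"rx": 0,"ry": 0,"rz": 0,"jaw": 0.5},
    {"x": 0,"y": -0.013,"z": -0.4,"rx": 0,"ry": 0,"rz": 0,"jaw": 0.5},
    {"x": 0,"y": -0.013,"z": -0.65,"rx": 0,"ry": 0,"rz": 0,"jaw": 0.5},
    {"x": 0,"y": 0.9,"z": -0.8,"rx": 0,"ry": 0,"rz": 0,"jaw": 0.5},
    {"x": 0,"y": 1,"z": -0.8,"rx": 0,"ry": 0,"rz": 0,"jaw": 0.5},
    {"x": 0,"y": 1,"z": -0.8,"rx": 0,"ry": 0,"rz": 0,"jaw": 0.5},
    {"x": 0,"y": 1,"z": -0.8,"rx": 0,"ry": 0,"rz": 0,"jaw": 0.5},
    {"x": 0,"y": 1,"z": -0.8,"rx": 0,"ry": 0,"rz": 0,"jaw": 0.5},
  ],
)

```text
clock: 46.95
eef_pos: [0.5565, -0.1395, 0.2737]
orientation: [3.139, 0.038, 0.004]
wrist_force: [0.2, -0.3, -0.8]
grip_width: 0.0441
```

Emit:
play_rows(
  deltas=[
    {"x": 0,"y": 0.8,"z": 0,"rx": 0,"ry": 0,"rz": 0,"jaw": 0.5},
    {"x": 0,"y": 0.8,"z": 0,"rx": 0,"ry": 0,"rz": 0,"jaw": 0.5},
    {"x": 0,"y": 0.8,"z": 0,"rx": 0,"ry": 0,"rz": 0,"jaw": 0.5},
    {"x": 0,"y": 0.8,"z": 0,"rx": 0,"ry": 0,"rz": 0,"jaw": 0.5},
    {"x": 0,"y": 0.8,"z": 0,"rx": 0,"ry": 0,"rz": 0,"jaw": 0.5},
  ],
)

```text
clock: 47.45
eef_pos: [0.5604, -0.2953, 0.272]
orientation: [-3.141, -0.041, 0.001]
wrist_force: [-1.0, 0.3, -0.4]
grip_width: 0.0442
```

```bash
python3 - <<'E'
from blk import *
snap('side','e_side'); snap('top','e_top')
for c in ['side','top']:
  for n in ['door_handle','potA','potB','W1','bottle','meter']: print(c,n,[(round(q['conf'],2),np.round(q['at'],4)) for q in nets.landmark_of(c,n)])
im=cv2.imread('pics/e_top.png')[130:290,165:375]; cv2.imwrite('pics/e_c.png',cv2.resize(im,None,fx=3.6,fy=3.6,interpolation=cv2.INTER_CUBIC))
E
```

```text
side door_handle [(0.97, array([0.5508, 0.0657, 0.127 ])), (0.51, array([ 0.4569, -0.0312,  0.1265]))]
side potA [(0.56, array([ 0.4743, -0.081 ,  0.0379]))]
side potB [(0.83, array([0.6404, 0.0665, 0.038 ])), (0.26, array([ 0.4594, -0.0714,  0.044 ])), (0.21, array([ 5.598e-01,  6.980e-02, -5.000e-04]))]
side W1 [(0.6, array([0.6384, 0.0761, 0.0476])), (0.48, array([0.6162, 0.0684, 0.0576])), (0.42, array([0.6458, 0.0431, 0.0463]))]
side bottle [(0.88, array([ 0.5739,  0.4479, -0.0016])), (0.57, array([ 0.4197,  0.4623, -0.0007]))]
side meter [(0.62, array([ 0.4223,  0.4659, -0.0032]))]
top door_handle [(0.66, array([0.5479, 0.0659, 0.1238]))]
top potA [(0.78, array([ 0.4762, -0.0796,  0.0392]))]
top potB [(0.87, array([0.643 , 0.0732, 0.041 ]))]
top W1 [(0.52, array([0.6164, 0.069 , 0.0632])), (0.47, array([0.6475, 0.0419, 0.044 ])), (0.42, array([0.6387, 0.0763, 0.0443]))]
top bottle [(0.89, array([ 5.749e-01,  4.453e-01, -4.000e-04]))]
top meter [(0.8, array([0.4206, 0.4652, 0.0024]))]
```

View pics/e_c.png

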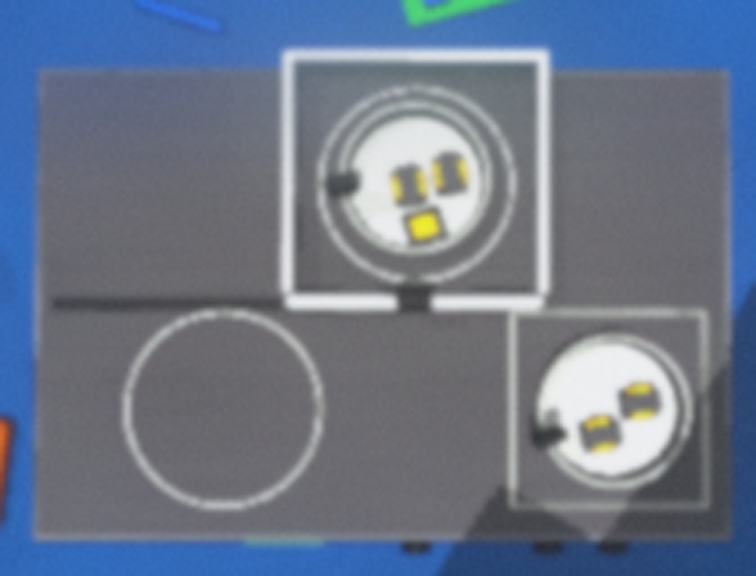

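View pics/e_top.png

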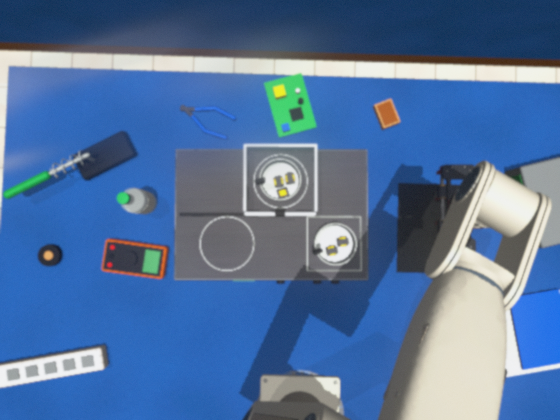

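```bash
python3 -c "
from station import r
print(r.sign_off())"
```

```text
the job is handed in; nothing more can be done
None
```

I changed the batch as asked and handed the job in at about 48 s of the 210 s allowed. The hand-in gave no verdict.

**What I did:**
- I slid the door open and moved the pan of cured parts out onto the cooling square.
- I put the three waiting transformers into the empty pan. One had been knocked about 4 cm to the edge of the mat, so I found it again before picking it up.
- I slid that pan onto the double ring and slid the door shut.

**Last checks, from the top and side cameras with the arm clear:**

| Item | Result |
|---|---|
| Cured pan (potA) | within about 2 mm of the cooling square's centre, both cured parts in it |
| Loaded pan (potB) | within about 4 mm of the hot rings' centre, all three transformers in it |
| Door | handle within about 3 mm of its shut position; pushing further raised the force to 13.6 N with no movement |
| Bottle and meter | where they started, to within camera accuracy |

The third transformer was dropped from about 4 cm and lies on its side. It is still well inside the pan. The two cameras disagreed by up to 7 mm on the loaded pan's position, but both were well within the 22 mm limit.

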